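Cap the purge stubs by trial fit

TASK

Close the three open tube stubs on the welding fixture for purging: the three orange caps look the same but their bores differ slightly, so find out by careful trying which cap belongs on which stub, and leave each one upright and fully home on its own stub. A cap that will not go on must not be forced, and one that goes on but rattles loosely is too big for that stub and belongs on another. Leave the other things on the bench where they are.

Things in the scene. Friction and masses are not known exactly. Their poses are not given: they have to be found in the camera images.
- cap_a: one of three look-alike orange round caps, mouth down: 58 mm diameter, 31 mm high, plus a round metal stem on top (22 mm diameter, 38 mm high) to grip. Blind bore from below 25 mm deep, 1.6 mm wider than the stub it belongs to; which stub cannot be seen, the letter says nothing. 0.1 to 0.18 kg. Origin: centre of its underside, z up its axis
- cap_a_roof (a point): centre of the inside roof of cap_a's bore, 25 mm above the cap's origin on its axis; it meets the stub's top when the cap is fully home
- cap_b: one of three look-alike orange round caps, mouth down: 58 mm diameter, 31 mm high, plus a round metal stem on top (22 mm diameter, 38 mm high) to grip. Blind bore from below 25 mm deep, 1.6 mm wider than the stub it belongs to; which stub cannot be seen, the letter says nothing. 0.1 to 0.18 kg. Origin: centre of its underside, z up its axis
- cap_b_roof (a point): centre of the inside roof of cap_b's bore, 25 mm above the cap's origin on its axis; it meets the stub's top when the cap is fully home
- cap_c: one of three look-alike orange round caps, mouth down: 58 mm diameter, 31 mm high, plus a round metal stem on top (22 mm diameter, 38 mm high) to grip. Blind bore from below 25 mm deep, 1.6 mm wider than the stub it belongs to; which stub cannot be seen, the letter says nothing. 0.1 to 0.18 kg. Origin: centre of its underside, z up its axis
- cap_c_roof (a point): centre of the inside roof of cap_c's bore, 25 mm above the cap's origin on its axis; it meets the stub's top when the cap is fully home
- stub_small_top (a point): centre of the top end of the small stub: fixed upright steel tube, 34 mm outside diameter, square edge, 62 mm above its flange (72 mm diameter, 10 mm thick); top 84 mm above the bench. A cap for a smaller stub stops on its edge, its own cap goes down 25 mm with little play, a cap for a larger stub goes down too but sits loose (4 mm or more extra play)
- stub_medium_top (a point): centre of the top end of the medium stub: fixed upright steel tube, 38 mm outside diameter, square edge, 62 mm above its flange (72 mm diameter, 10 mm thick); top 84 mm above the bench. A cap for a smaller stub stops on its edge, its own cap goes down 25 mm with little play, a cap for a larger stub goes down too but sits loose (4 mm or more extra play)
- stub_large_top (a point): centre of the top end of the large stub: fixed upright steel tube, 42 mm outside diameter, square edge, 62 mm above its flange (72 mm diameter, 10 mm thick); top 84 mm above the bench. A cap for a smaller stub stops on its edge, its own cap goes down 25 mm with little play, a cap for a larger stub goes down too but sits loose (4 mm or more extra play)
- fixture: fixed grey steel plate 300 x 100 x 12 mm that carries the three stubs in a row along its x, 95 mm apart, the middle one at its centre, in any order; origin at the centre of its underside
- slug: bystander, loose, to be left alone: short bare steel slug, 34 mm diameter, 28 mm high; origin at the centre of its underside
- ratchet: bystander, loose, to be left alone: steel ratchet wrench lying flat, about 170 mm long along its x, 42 mm high at the socket on its head; origin under its middle
- brush: bystander, loose, to be left alone: wooden-handled brush lying flat, 190 mm long along its x; origin under its middle
- hammer: bystander, loose, to be left alone: hammer with a wooden handle lying flat, 270 mm long along its x; origin under its middle
- tin: bystander, loose, to be left alone: green tin, 72 mm diameter, 70 mm high; origin at the centre of its underside
- square: bystander, loose, to be left alone: steel try square lying flat, blade 150 mm along its x, dark stock 100 mm; origin near the middle of the blade, underneath
Mind the look-alikes: they are no part of the job. What is shaped like the cap_c but brown or red is not meant.

How it is judged:
By the outcome, as a careful person would: the job done as asked, in the order asked, and still so for the second after the job is handed in, with the robot touching nothing.
It also fails if it takes over 72 s, if anything falls off the work surface, if the arm or the gripper's body presses on something with over 40 N, if the wrist force passes 120 N, or if a joint passes its speed limit or range.

ROBOT

A 7-joint arm with a two-finger parallel gripper is mounted at the origin on the work surface. World frame = base frame: x ahead of the robot, y to its left, z up, the work surface at z = 0. Lengths are in m, angles in rad, forces in N, time in s.
With the tool pointing down it reaches from about 0.35 to 0.775 m from the base axis. Payload 3.1 kg.
Tool frame: the origin (TCP) lies where the fingers leave the gripper's body, on its centre line; the fingertips stand 73 mm ahead of it and the grasp point (between the pads) lies 54 mm ahead of it (ctrl.pinch_z is the distance from the TCP to the grasp point, in m); z points along the fingers, y is the direction in which the jaws open and shut (so a half turn about z gives the same grasp; the last joint's range is limited). The gripper opens to 85 mm and grips with 20 to 120 N. Pads are 22 mm wide; open, the fingers measure 114 mm over their backs; the gripper's body (76 mm by 85 mm) begins 54 mm behind the grasp point. The pads swing forward as they close: fully open they stand 13 mm farther back than shut.
Start: joints at [-1.293, 0.311, 0.014, 1.512, -0.004, 1.319, -0.027], TCP at [0.173, 0.522, 0.304] pointing down, gripper open.
Joint ranges: [-2.7, 2.7], [-0.3, 1.91], [-1.27, 1.3], [0.12, 2.57], [-1.44, 4.58], [0.2, 2.03], [-3.05, 3.05]. Speed limits (rad/s): [2.79, 2.79, 3.14, 3.14, 3.14, 3.14, 3.14].

INTERFACE

Orientations are given as a unit quaternion [x, y, z, w].
In Python, from rig import ctrl gives the robot as it stands.
- The arm moves only by the tool apply_moves, never from a script. Its argument "rows" is text: rows parted by semicolons, each of 5 numbers parted by spaces: the shift along the tool's x, y, z in mm, then the turn about the tool's z in degrees, then the closure, from -1 (fully open) to 1 (shut). In form: tx ty tz twist fingers; .... A call has exactly 8 rows; each row shifts and turns the pose as measured when the row begins, along the tool's axes as they then stand; what a row does not reach is not made up. A row lasts 1/12 s, in which the tool goes at most 41.7 mm and 7.16 degrees, less where a joint would pass 70% of its speed; a pose out of reach is approached as far as the arm can. A call is refused whole if a number of a shift passes 41.7 or a number of a turn 7.16, either way. A call with a gripper value outside its range is refused whole. The fingers move at their own pace and stop on an object; "squeeze" is the grip in N (left out, the last holds). Time passes only in rows, so rows that do not move let the fingers close, or fill a call up. It gives the time, the measured TCP pose, the force and the opening at its end, in the units of the state.
- ctrl.get_state(): the state, without advancing time (a new reading comes with each control period).
- ctrl.get_image(name): name is "scene" or "top"; returns (picture, depth): 400x640x3 uint8, red, green, blue; 400x640 float32, m along the optical axis (not along the pixel's ray), 0 where there is no reading.
- ctrl.camera_model(name): a dict with "vertical_fov" (degrees; the focal length in pixels is half the picture's height over the tangent of half this angle, whatever the lens; pixels are square), "cx", "cy" (the principal point, pixels), "R" (3x3) and "t" (3): a world point X has camera coordinates R X + t. Camera axes: x right, y down, z forward; pixel columns grow to the right and rows downward; lengths in m; the calibration is good to about 2 mm. A picture is of the moment at which its call begins. camera_model takes no time and is no camera call.
- ctrl.job_done(): hands the job in, once; it reports no verdict.
The state is a dict: "t": time; "joints": joint angles; "qd": joint speeds; "tau": joint torques, N m; "tcp_pos": TCP position; "orientation": TCP orientation; "force": force on the tool from outside, world axes, zero at the start; "wrist_torque": the same for the moment, N m; "width": opening from 0.0 (shut) to 1.0 (fully open).
Only numpy, scipy, OpenCV 4.12 (cv2) and the standard library are available. Lean on these libraries where they do the work, as an engineer would, in place of code of your own. Each camera call takes 0.05 s, during which the arm holds its last target.

## Working session

There is one attempt and no reset: what is moved stays moved. The work goes in short steps, Python scripts to look and compute and a tool call to move; the robot and the scene stay as the last step left them, time stands still between calls to the robot, and variables do not carry over. Pictures are saved under pics/ and viewed, and the job is handed in when it is done.

Besides the shell and the picture viewer there is one more tool, called after ">>>" by a JSON object that holds its "method" and its "body", one argument or row to a line. apply_moves: Moves the arm, as the interface text tells. Its arguments: {"type":"object","properties":{"rows":{"type":"string"},"squeeze":{"type":"number"}},"required":["rows"]}

```bash
ls; mkdir -p pics
cat > h.py <<'E'
import numpy as np,cv2
from rig import ctrl
def grab(n):
    im,d=ctrl.get_image(n); m=ctrl.camera_model(n); return im,d,m
def f(m): return 200/np.tan(np.radians(m["vertical_fov"]/2))
def ray(m,u,v,z):
    R=np.array(m["R"]);t=np.array(m["t"]);c=-R.T@t
    d=R.T@np.array([(u-m["cx"])/f(m),(v-m["cy"])/f(m),1]); return c+d*(z-c[2])/d[2]
def pts(m,d):
    R=np.array(m["R"]);t=np.array(m["t"])
    v,u=np.mgrid[0:d.shape[0],0:d.shape[1]]
    P=np.stack([(u-m["cx"])/f(m)*d,(v-m["cy"])/f(m)*d,d],-1)
    return (P-t)@R
E
python3 - <<'E'
from h import *
for n in("scene","top"):
    im,d,m=grab(n); cv2.imwrite(f"pics/{n}0.png",im[:,:,::-1]); np.savez(f"{n}0.npz",im=im,d=d); print(n,m)
print(ctrl.get_state())
E
```

```text
pics
scene {'vertical_fov': 45.21376769159518, 'cx': 310.5732395220463, 'cy': 190.9278593690056, 'R': array([[ 0.22569374,  0.97418365, -0.00534272],
       [ 0.75829487, -0.17911544, -0.62682258],
       [-0.61159727,  0.13741858, -0.77914371]]), 't': array([-0.14078888, -0.39919799,  1.68482669])}
top {'vertical_fov': 55.79120334312612, 'cx': 313.5129929218511, 'cy': 201.86548438449893, 'R': array([[ 0.04683979, -0.99889905, -0.00259077],
       [-0.97444864, -0.0451226 , -0.22003137],
       [ 0.21967223,  0.0128308 , -0.97548936]]), 't': array([-0.02704143,  0.57859318,  1.00674126])}
{'t': 0.1, 'joints': array([-1.29269171,  0.31166536,  0.01399108,  1.512892  , -0.00437314,
        1.31921122, -0.02722315]), 'qd': array([-0.00011208, -0.00222996, -0.00125137, -0.00355427, -0.00123101,
        0.0013669 , -0.00045099]), 'tau': array([ 2.13279122e-04, -3.80852294e+01,  1.46330344e-01, -2.31244469e+01,
        1.23960228e-02,  8.06360302e-03, -2.24345683e-05]), 'tcp_pos': array([0.17273962, 0.52164312, 0.30292065]), 'orientation': array([ 1.59191102e-01,  9.87247204e-01, -1.06683522e-03, -1.13579405e-04]), 'force': array([ 0.44684156, -0.64655737, -0.69644127]), 'wrist_torque': array([-0.01282633,  0.04323884,  0.02450784]), 'width': 0.9992329445040385}
```

```bash
python3 -c "
import cv2
for n in('scene','top'):
    im=cv2.imread(f'pics/{n}0.png');cv2.imwrite(f'pics/{n}0b.png',cv2.resize(im,(800,500)))"
```

```text
(no output)
```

View pics/scene0.png

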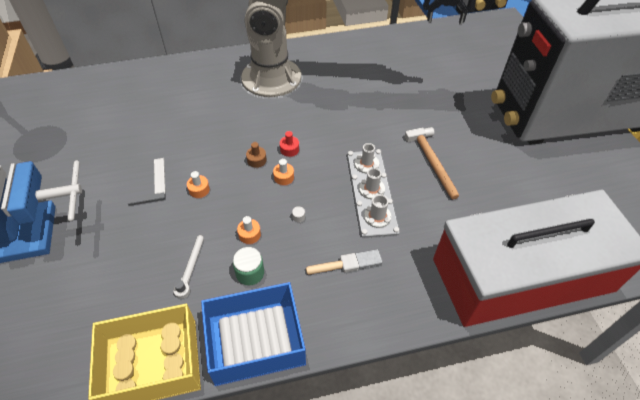

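View pics/top0.png

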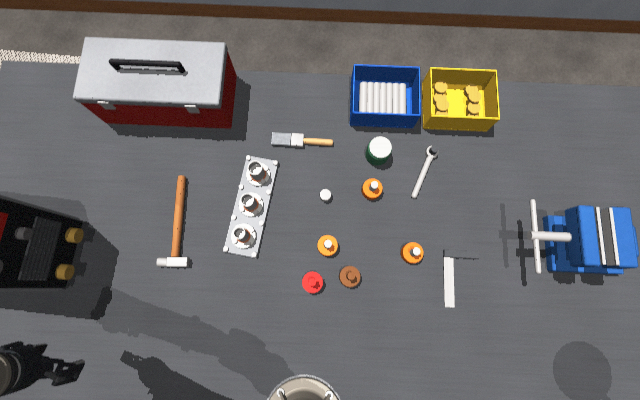

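Top view: orange caps at about (372,188), (328,245), (413,252). The stubs are at (258,173), (251,204), (243,236). The red (313,283) and brown (350,276) look-alikes sit near one cap.

Run:
```python
from h import *
from scipy.optimize import least_squares
def circ(P):
    r=least_squares(lambda p:np.hypot(P[:,0]-p[0],P[:,1]-p[1])-p[2],[*P.mean(0),.02],loss='soft_l1',f_scale=.001); return r.x
for n in("top","scene"):
    z=np.load(n+"0.npz");im,d=z["im"],z["d"];m=ctrl.camera_model(n);P=pts(m,d)
    hsv=cv2.cvtColor(im,cv2.COLOR_RGB2HSV)
    H=P[...,2]
    mk=((hsv[...,0]>8)&(hsv[...,0]<18)&(hsv[...,1]>200)&(hsv[...,2]>150)&(P[...,0]<.75)).astype(np.uint8)
    c,l,s,ce=cv2.connectedComponentsWithStats(mk)
    for i in range(1,c):
        if s[i,4]<60: continue
        q=P[l==i]; x=q[(q[:,2]>.026)&(q[:,2]<.035)]
        # stem: nearby z>.045
        cen=x.mean(0)[:2]
        near=(np.hypot(P[...,0]-cen[0],P[...,1]-cen[1])<.05)
        st=P[near&(H>.064)&(H<.075)]
        print(n,"cap",ce[i].round(),s[i,4],x.mean(0).round(4),"stemtop",st.mean(0).round(4),len(st),np.ptp(st,axis=0).round(3))
    # stubs
    mk=((H>.078)&(H<.092)&(P[...,0]>.3)&(P[...,0]<.7)&(abs(P[...,1])<.6)).astype(np.uint8)
    c,l,s,ce=cv2.connectedComponentsWithStats(mk)
    for i in range(1,c):
        if s[i,4]<15: continue
        q=P[l==i]; print(n,"stub?",ce[i].round(),s[i,4],q.mean(0).round(4),np.ptp(q,axis=0).round(4))
        hull=q[:,:2]; hh=cv2.convexHull(hull.astype(np.float32))[:,0]; print("   circle",circ(hh).round(4))
im=np.load("top0.npz")["im"]
a=cv2.resize(im[145:260,215:300],None,fx=5,fy=5,interpolation=cv2.INTER_CUBIC)
cv2.imwrite("pics/st.png",a[:,:,::-1])
im=np.load("scene0.npz")["im"]
a=cv2.resize(im[135:240,335:405],None,fx=5,fy=5,interpolation=cv2.INTER_CUBIC)
cv2.imwrite("pics/st2.png",a[:,:,::-1])
```

```text
top stub? [255. 167.] 63 [0.668  0.1707 0.0835] [0.0423 0.04   0.0102]
   circle [0.6684 0.1719 0.0208]
top stub? [247. 199.] 55 [0.5745 0.1858 0.0838] [0.0365 0.0376 0.0115]
   circle [0.5744 0.1859 0.0185]
top stub? [239. 232.] 52 [0.4808 0.2    0.0838] [0.0332 0.0326 0.0088]
   circle [0.4807 0.1998 0.0165]
scene stub? [369. 148.] 59 [0.4811 0.2017 0.0824] [0.0357 0.0335 0.0097]
   circle [0.4805 0.2012 0.0176]
scene stub? [374. 173.] 75 [0.5752 0.186  0.0832] [0.0392 0.037  0.009 ]
   circle [0.5753 0.186  0.0193]
scene stub? [379. 201.] 90 [0.6685 0.1714 0.0833] [0.0442 0.0419 0.0109]
   circle [0.6695 0.1718 0.0211]
```

View pics/st.png

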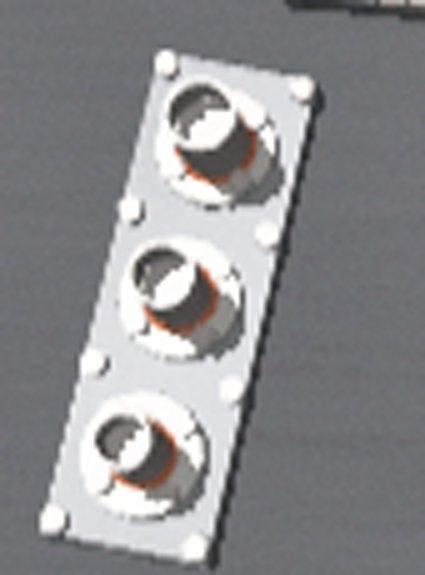

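View pics/st2.png

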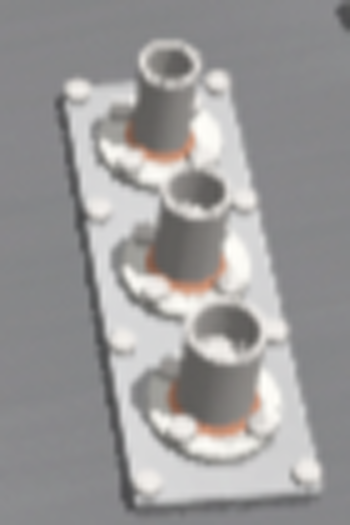

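Run:
```python
from h import *
for n,px in(("top",[(372,188),(328,245),(413,252),(313,283),(350,276),(325,196),(380,150)]),("scene",[(249,230),(284,173),(198,185),(289,146),(256,156),(298,214),(248,264)])):
    z=np.load(n+"0.npz");im,d=z["im"],z["d"];m=ctrl.camera_model(n);P=pts(m,d);H=P[...,2]
    for u,v in px:
        g=ray(m,u,v,.03)
        near=np.hypot(P[...,0]-g[0],P[...,1]-g[1])<.05
        out=[]
        for lo,hi in((.026,.034),(.064,.073)):
            q=P[near&(H>lo)&(H<hi)]
            if len(q): out+=[len(q),q.mean(0).round(4),((q.max(0)+q.min(0))/2)[:2].round(4),np.ptp(q,axis=0)[:2].round(3)]
        print(n,(u,v),im[v,u],g.round(3),*out)
```

```text
top (372, 188) [102 101  98] [ 0.637 -0.17   0.03 ] 213 [ 0.637  -0.1694  0.0312] [ 0.6386 -0.17  ] [0.057 0.054] 44 [ 0.6384 -0.1699  0.0691] [ 0.6383 -0.1701] [0.019 0.018]
top (328, 245) [252 252 251] [ 0.463 -0.047  0.03 ] 242 [ 0.4637 -0.0446  0.0309] [ 0.4642 -0.0439] [0.055 0.057] 47 [ 0.4643 -0.0439  0.0685] [ 0.4654 -0.044 ] [0.02  0.019]
top (413, 252) [242 242 239] [ 0.454 -0.289  0.03 ] 236 [ 0.4534 -0.2858  0.0308] [ 0.4544 -0.2873] [0.057 0.055] 53 [ 0.4545 -0.2863  0.0687] [ 0.4547 -0.2863] [0.019 0.02 ]
top (313, 283) [254  84  79] [ 0.355 -0.009  0.03 ] 278 [ 0.3587 -0.006   0.0307] [ 0.359 -0.006] [0.058 0.057] 50 [ 0.3587 -0.0058  0.0688] [ 0.3583 -0.0051] [0.019 0.019]
top (350, 276) [191 127  84] [ 0.379 -0.112  0.03 ] 260 [ 0.3792 -0.1097  0.0308] [ 0.3791 -0.1103] [0.056 0.054] 53 [ 0.3795 -0.1099  0.0689] [ 0.3791 -0.1098] [0.019 0.019]
top (325, 196) [250 248 246] [ 0.606 -0.033  0.03 ] 82 [ 0.6125 -0.0322  0.0288] [ 0.6124 -0.0323] [0.031 0.03 ]
top (380, 150) [250 250 247] [ 0.757 -0.193  0.03 ] 21 [ 0.7259 -0.1763  0.0297] [ 0.7355 -0.1791] [0.039 0.057] 3
[... 532 characters left out ...]
[ 0.456  -0.2868  0.0687] [ 0.455  -0.2865] [0.025 0.02 ]
scene (289, 146) [240  84  81] [ 0.373 -0.008  0.03 ] 145 [ 0.3653 -0.0058  0.0309] [ 0.3612 -0.005 ] [0.058 0.056] 35 [ 0.3606 -0.0059  0.0682] [ 0.3592 -0.0055] [0.023 0.021]
scene (256, 156) [143  96  63] [ 0.39 -0.11  0.03] 160 [ 0.3845 -0.1098  0.0308] [ 0.3801 -0.1095] [0.056 0.058] 39 [ 0.381  -0.1095  0.0687] [ 0.3813 -0.1091] [0.021 0.02 ]
scene (298, 214) [242 239 234] [ 0.624 -0.034  0.03 ] 93 [ 0.6144 -0.0317  0.0294] [ 0.6139 -0.0318] [0.035 0.03 ]
scene (248, 264) [254 253 247] [ 0.744 -0.186  0.03 ] 56 [ 0.7797 -0.1795  0.0299] [ 0.7732 -0.1852] [0.033 0.07 ] 479 [ 0.7545 -0.1858  0.0702] [ 0.7528 -0.1856] [0.066 0.065]
```

```bash
cat >> h.py <<'E'
from scipy.spatial.transform import Rotation as Ro
YAW=81.3
def go(x,y,z,yaw=YAW):
    s=ctrl.get_state();R=Ro.from_quat(s["orientation"]).as_matrix();p=s["tcp_pos"]
    dl=(R.T@(np.array([x,y,z])-p))*1000
    a=np.degrees(np.arctan2(R[1,1],R[0,1]))
    # delta expressed in final yaw frame
    b=np.radians(yaw);Rf=np.array([[np.sin(b)*-1,np.cos(b),0],[np.cos(b),np.sin(b),0],[0,0,-1]])
    df=Rf.T@(np.array([x,y,z])-p)*1000
    print("t %.2f p %s yaw %.2f w %.3f F %s M %s"%(s["t"],p.round(4),a,s["width"],s["force"].round(1),s["wrist_torque"].round(2)))
    print("tool delta",dl.round(1),"n",np.ceil(np.linalg.norm(dl)/41.7),"twist",-(yaw-a)," final-frame",df.round(1),"tilt",(R[:,2]).round(4))
E
python3 -c "
from h import *
go(.465,-.044,.2)"
```

```text
t 0.10 p [0.1727 0.5216 0.3029] yaw 71.68 w 0.999 F [ 0.4 -0.6 -0.7] M [-0.01  0.04  0.02]
tool delta [-455.2 -444.9  103.9] n 16.0 twist -9.619913767846029  final-frame [-374.5 -514.9  102.9] tilt [-6.0e-04 -2.1e-03 -1.0e+00]
```

>>> {"method": "apply_moves", "body": {
  "rows": "-24 -32 4 -5 -1;-24 -32 4 -4.6 -1;-24 -32 4 0 -1;-24 -32 4 0 -1;-24 -32 4 0 -1;-24 -32 4 0 -1;-24 -32 4 0 -1;-24 -32 4 0 -1",
  "squeeze": 40
}}

```text
t: 0.77
tcp_pos: [0.3139, 0.2349, 0.264]
orientation: [0.06, 0.998, -0.001, -0.004]
force: [0.3, 0.1, -0.7]
width: 1.0
```

```bash
python3 -c "
from h import *
go(.465,-.044,.16)"
```

```text
t 0.77 p [0.3139 0.2349 0.264 ] yaw 83.13 w 1.000 F [ 0.3  0.1 -0.7] M [-0.01 -0.09 -0.02]
tool delta [-184.2 -258.6  103.1] n 9.0 twist 1.8349481789803832  final-frame [-191.5 -252.9  104. ] tilt [-0.0086 -0.0013 -1.    ]
```

>>> {"method": "apply_moves", "body": {
  "rows": "-24 -32 11 1 -1;-24 -32 11 0.8 -1;-24 -32 11 0 -1;-24 -32 11 0 -1;-24 -32 11 0 -1;-24 -32 12 0 -1;-24 -32 12 0 -1;-20 -25 12 0 -1"
}}

```text
t: 1.43
tcp_pos: [0.4611, -0.0439, 0.1727]
orientation: [0.076, 0.997, 0.001, -0.002]
force: [1.2, 0.8, 1.6]
width: 0.996
```

```bash
python3 -c "
from h import *
go(.465,-.044,.109)"
```

```text
t 1.43 p [ 0.4611 -0.0439  0.1727] yaw 81.25 w 0.996 F [1.2 0.8 1.6] M [ 0.   -0.08 -0.04]
tool delta [-4.   0.3 63.7] n 2.0 twist -0.05115132425743241  final-frame [-3.8  0.5 63.7] tilt [-0.0028  0.0029 -1.    ]
```

>>> {"method": "apply_moves", "body": {
  "rows": "-3 0 16 0 -1;-1 0 16 0 -1;0 0.3 16 0 -1;0 0 12 0 -1;0 0 3 0 -1;0 0 0 0 1;0 0 0 0 1;0 0 0 0 1"
}}

```text
t: 2.1
tcp_pos: [0.4657, -0.0569, 0.104]
orientation: [0.086, 0.996, -0.003, -0.003]
force: [0.3, -0.3, -0.3]
width: 0.604
```

```bash
python3 -c "
from h import *
go(.465,-.044,.109)"
```

```text
t 2.10 p [ 0.4657 -0.0569  0.104 ] yaw 80.15 w 0.604 F [ 0.3 -0.3 -0.3] M [-0.02 -0.03  0.  ]
tool delta [ 2.9 12.6 -5.1] n 1.0 twist -1.1526957831518274  final-frame [ 2.6 12.7 -5. ] tilt [-0.0066 -0.0063 -1.    ]
```

>>> {"method": "apply_moves", "body": {
  "rows": "2.5 8 -5 -1.1 -1;0 4.5 0 0 -1;0 0 0 0 -1;0 0 0 0 -1;0 0 0 0 0;0 0 0 0 0;0 0 0 0 0;0 0 0 0 0"
}}

```text
t: 2.77
tcp_pos: [0.4677, -0.0411, 0.113]
orientation: [0.074, 0.997, -0.002, 0.001]
force: [0.5, -0.4, 0.5]
width: 0.499
```

```bash
python3 -c "
from h import *
go(.465,-.044,.109)
im,d,m=grab('scene');cv2.imwrite('pics/s1.png',cv2.resize(im[100:260,180:420],None,fx=3,fy=3)[:,:,::-1])"
```

```text
t 2.77 p [ 0.4677 -0.0411  0.113 ] yaw 81.56 w 0.499 F [ 0.5 -0.4  0.5] M [0.05 0.01 0.  ]
tool delta [ 2.2 -3.3  4. ] n 1.0 twist 0.2625825943162283  final-frame [ 2.2 -3.3  4. ] tilt [ 0.0012 -0.0046 -1.    ]
```

View pics/s1.png

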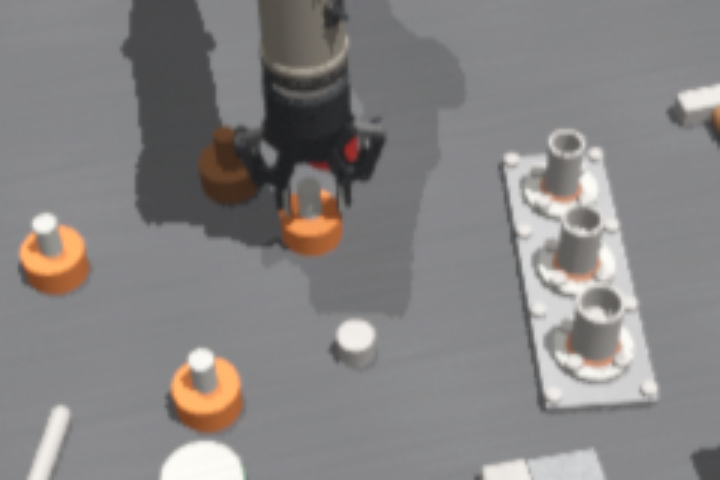

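>>> {"method": "apply_moves", "body": {
  "rows": "1.7 -2.5 3 0 0;0 0 0 0 0;0 0 0 0 0;0 0 0 0 0;0 0 0 0 0;0 0 0 0 1;0 0 0 0 1;0 0 0 0 1"
}}

```text
t: 3.48
tcp_pos: [0.4649, -0.0445, 0.1093]
orientation: [0.074, 0.997, -0.003, 0.0]
force: [-0.6, -0.4, -0.7]
width: 0.241
```

```bash
python3 -c "
from h import *
go(.465,-.044,.109)"
```

```text
t 3.48 p [ 0.4649 -0.0445  0.1093] yaw 81.46 w 0.241 F [-0.6 -0.4 -0.7] M [0.04 0.03 0.  ]
tool delta [-0.1  0.5  0.3] n 1.0 twist 0.161802604257403  final-frame [-0.1  0.5  0.3] tilt [-3.0e-04 -5.1e-03 -1.0e+00]
```

>>> {"method": "apply_moves", "body": {
  "rows": "0 0 0 0 1;0 0 -10 0 1;0 0 -25 0 1;0 0 -25 0 1;0 0 -25 0 1;0 0 -20 0 1;0 0 -8 0 1;0 0 0 0 1"
}}

```text
t: 4.15
tcp_pos: [0.4627, -0.044, 0.2281]
orientation: [0.075, 0.997, -0.003, -0.003]
force: [0.4, 0.2, -1.1]
width: 0.244
```

```bash
python3 -c "
from h import *
go(.4806,.2005,.225)"
```

```text
t 4.15 p [ 0.4627 -0.044   0.2281] yaw 81.39 w 0.244 F [ 0.4  0.2 -1.1] M [-0.02 -0.03 -0.04]
tool delta [ 18.9 244.4   1.6] n 6.0 twist 0.08945541727696593  final-frame [ 19.3 244.4   3.1] tilt [-0.006  -0.0057 -1.    ]
```

>>> {"method": "apply_moves", "body": {
  "rows": "1 15 0 0 1;4 35 0 0 1;4 40 0 0 1;4 40 0 0 1;4 40 0 0 1;2 35 0 0 1;0 22 0 0 1;0 8 0 0 1"
}}

```text
t: 4.82
tcp_pos: [0.4775, 0.1942, 0.219]
orientation: [0.083, 0.997, -0.006, -0.007]
force: [0.9, -0.3, -0.7]
width: 0.243
```

```bash
python3 -c "
from h import *
go(.4806,.2005,.225)"
```

```text
t 4.82 p [0.4775 0.1942 0.219 ] yaw 80.53 w 0.243 F [ 0.9 -0.3 -0.7] M [ 0.03  0.   -0.06]
tool delta [-1.9  6.7 -6.1] n 1.0 twist -0.7711441130945644  final-frame [-2.1  6.7 -6. ] tilt [-0.014  -0.0109 -0.9998]
```

>>> {"method": "apply_moves", "body": {
  "rows": "-1.5 3 4 -0.6 1;0 0 6 0 1;0 0 4 0 1;0 0 0 0 1;0 0 0 0 1;0 0 0 0 1;0 0 0 0 1;0 0 0 0 1"
}}

```text
t: 5.48
tcp_pos: [0.478, 0.1876, 0.1997]
orientation: [0.082, 0.997, -0.011, -0.01]
force: [0.5, 0.1, -0.2]
width: 0.243
```

```bash
python3 -c "
from h import *
go(.4806,.2005,.2)
for n in('scene','top'):
  im,d,m=grab(n);np.savez(n+'1.npz',im=im,d=d);cv2.imwrite(f'pics/{n}2.png',cv2.resize(im[120:280,200:440],None,fx=3,fy=3)[:,:,::-1])
go(.4806,.2005,.2)
"
```

```text
t 5.48 p [0.478  0.1876 0.1997] yaw 80.61 w 0.243 F [ 0.5  0.1 -0.2] M [ 0.02 -0.06  0.03]
tool delta [-0.4 13.2 -0.6] n 1.0 twist -0.6892646077388775  final-frame [-0.6 13.2 -0.3] tilt [-0.0216 -0.0194 -0.9996]
t 5.58 p [0.4781 0.1879 0.1998] yaw 80.64 w 0.242 F [ 0.3  0.4 -1.1] M [ 0.04 -0.06 -0.03]
tool delta [-0.4 12.8 -0.5] n 1.0 twist -0.6622379944468832  final-frame [-0.6 12.8 -0.2] tilt [-0.0213 -0.0193 -0.9996]
```

View pics/scene2.png

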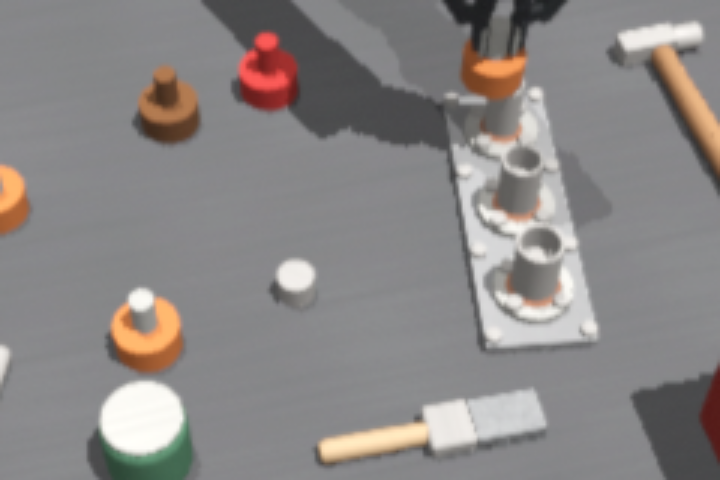

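View pics/top2.png

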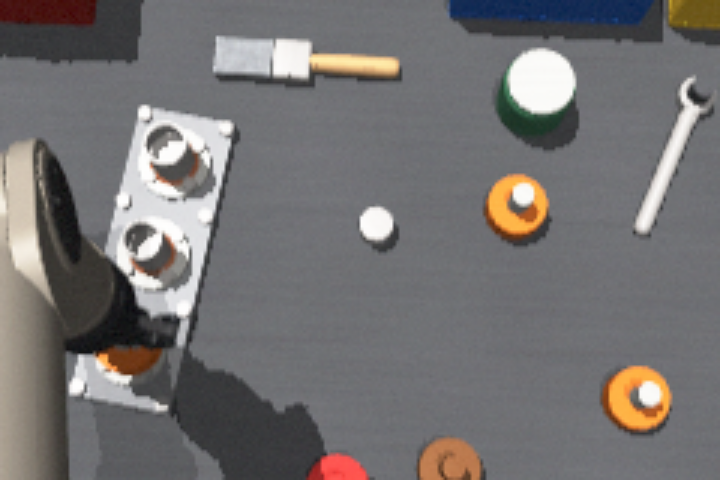

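>>> {"method": "apply_moves", "body": {
  "rows": "0 1 0 -0.2 1;0 2 0 -0.2 1;0 2.5 0 -0.2 1;0 2.5 0 0 1;0 2 0 0 1;0 1 0 0 1;0 0.5 0 0 1;0 0 0 0 1"
}}

```text
t: 6.25
tcp_pos: [0.4803, 0.202, 0.2003]
orientation: [0.075, 0.997, -0.009, -0.009]
force: [-0.8, -0.9, -0.9]
width: 0.246
```

```bash
python3 -c "
from h import *
go(.4806,.2005,.2)"
```

```text
t 6.25 p [0.4803 0.202  0.2003] yaw 81.43 w 0.246 F [-0.8 -0.9 -0.9] M [ 0.03 -0.02 -0.02]
tool delta [-0.5 -1.5  0.3] n 1.0 twist 0.12679695453107342  final-frame [-0.5 -1.5  0.3] tilt [-0.0196 -0.0175 -0.9997]
```

```bash
cat >> h.py <<'E'
def gm(x,y,zb,L=109,yaw=YAW):
    """mouth centre (L mm ahead of TCP along tool z) to x,y,z"""
    s=ctrl.get_state();R=Ro.from_quat(s["orientation"]).as_matrix()
    m=s["tcp_pos"]+R[:,2]*L/1000
    print("mouth",m.round(4)); go(*(np.array([x,y,zb])-R[:,2]*L/1000),yaw)
E
python3 -c "
from h import *
gm(.4806,.2005,.086)"
```

```text
mouth [0.4782 0.2001 0.0914]
t 6.25 p [0.4803 0.202  0.2003] yaw 81.43 w 0.246 F [-0.8 -0.9 -0.9] M [ 0.03 -0.02 -0.02]
tool delta [-2.4  0.8  5.3] n 1.0 twist 0.12679695453107342  final-frame [-2.3  0.7  5.4] tilt [-0.0196 -0.0175 -0.9997]
```

Shift over the stub, then descend gently in 1–1.5 mm rows to see whether contact appears at the stub top.

>>> {"method": "apply_moves", "body": {
  "rows": "-0.7 0 0 0 1;-1 0.4 0.5 0 1;-0.4 0.2 1 0 1;0 0 1 0 1;0 0 1 0 1;0 0 1 0 1;0 0 1 0 1;0 0 0.5 0 1"
}}

```text
t: 6.92
tcp_pos: [0.4826, 0.2017, 0.1935]
orientation: [0.075, 0.997, -0.01, -0.009]
force: [-0.5, 0.3, -1.1]
width: 0.242
```

```bash
python3 -c "
from h import *
gm(.4806,.2005,.06)"
```

```text
mouth [0.4805 0.1997 0.0845]
t 6.92 p [0.4826 0.2017 0.1935] yaw 81.38 w 0.242 F [-0.5  0.3 -1.1] M [ 0.03 -0.01 -0.05]
tool delta [-0.4  1.3 24.5] n 1.0 twist 0.08096367383123493  final-frame [-0.   0.8 24.5] tilt [-0.0199 -0.0181 -0.9996]
```

>>> {"method": "apply_moves", "body": {
  "rows": "0 0.4 1 0 1;0 0.2 1 0 1;0 0 1 0 1;0 0 1 0 1;0 0 1 0 1;0 0 1 0 1;0 0 1 0 1;0 0 0.5 0 1"
}}

```text
t: 7.58
tcp_pos: [0.4825, 0.2022, 0.1851]
orientation: [0.075, 0.997, -0.01, -0.009]
force: [1.1, 0.4, -1.5]
width: 0.245
```

```bash
python3 -c "
from h import *
gm(.4806,.2005,.06)"
```

```text
mouth [0.4803 0.2002 0.0761]
t 7.58 p [0.4825 0.2022 0.1851] yaw 81.39 w 0.245 F [ 1.1  0.4 -1.5] M [-0.02 -0.05 -0.05]
tool delta [-0.5  0.7 16.1] n 1.0 twist 0.08669218072600415  final-frame [-0.3  0.4 16.1] tilt [-0.0201 -0.0182 -0.9996]
```

>>> {"method": "apply_moves", "body": {
  "rows": "0 0 1 0 1;0 0 1 0 1;0 0 1 0 1;0 0 1 0 1;0 0.8 0.5 0 1;0 0.8 0 0 1;0 0.8 0 0 1;0 0.8 0 0 1"
}}

```text
t: 8.25
tcp_pos: [0.4828, 0.2053, 0.1799]
orientation: [0.075, 0.997, -0.01, -0.009]
force: [-0.6, 1.1, -0.5]
width: 0.247
```

```bash
python3 -c "
from h import *
gm(.4806,.2005,.06)"
```

```text
mouth [0.4806 0.2033 0.0709]
t 8.25 p [0.4828 0.2053 0.1799] yaw 81.37 w 0.247 F [-0.6  1.1 -0.5] M [ 0.02 -0.05 -0.01]
tool delta [-0.6 -2.5 11. ] n 1.0 twist 0.06852978116613428  final-frame [-0.4 -2.8 10.9] tilt [-0.0204 -0.0184 -0.9996]
```

>>> {"method": "apply_moves", "body": {
  "rows": "0 0.6 0 0 1;0 0.6 0 0 1;0 0.6 0 0 1;0 0.6 0 0 1;0 0.6 0 0 1;0 0.6 0 0 1;0 0.6 0 0 1;0 0.6 0 0 1"
}}

```text
t: 8.92
tcp_pos: [0.4833, 0.2069, 0.1797]
orientation: [0.076, 0.997, -0.013, -0.01]
force: [-0.5, -1.9, 0.9]
width: 0.244
```

```bash
python3 -c "
from h import *
gm(.4806,.2005,.06)"
```

```text
mouth [0.4809 0.2043 0.0708]
t 8.92 p [0.4833 0.2069 0.1797] yaw 81.25 w 0.244 F [-0.5 -1.9  0.9] M [-0.59  0.13 -0.05]
tool delta [-0.5 -3.5 10.9] n 1.0 twist -0.04555103570311303  final-frame [-0.3 -3.8 10.8] tilt [-0.0226 -0.0242 -0.9995]
```

>>> {"method": "apply_moves", "body": {
  "rows": "0 -0.8 0 0 1;0 -0.8 0 0 1;0 -0.8 0 0 1;0 -0.8 0 0 1;0 -0.8 0 0 1;0 -0.8 0 0 1;0 -0.8 0 0 1;0 -0.5 0 0 1"
}}

```text
t: 9.58
tcp_pos: [0.4828, 0.2042, 0.1802]
orientation: [0.075, 0.997, -0.01, -0.009]
force: [-0.5, -1.0, -0.9]
width: 0.244
```

```bash
python3 -c "
from h import *
gm(.4806,.2005,.06)"
```

```text
mouth [0.4806 0.2023 0.0712]
t 9.58 p [0.4828 0.2042 0.1802] yaw 81.40 w 0.244 F [-0.5 -1.  -0.9] M [-0.04 -0.03  0.04]
tool delta [-0.4 -1.5 11.2] n 1.0 twist 0.09578165961035268  final-frame [-0.3 -1.7 11.2] tilt [-0.0199 -0.0182 -0.9996]
```

>>> {"method": "apply_moves", "body": {
  "rows": "0 -1 0 0 1;0 -1 0 0 1;0 -1 0 0 1;0 -1 0 0 1;0 -1 0 0 1;0 -1 0 0 1;0 -0.6 0 0 1;0 -0.6 0 0 1"
}}

```text
t: 10.25
tcp_pos: [0.4816, 0.1967, 0.1804]
orientation: [0.075, 0.997, -0.009, -0.009]
force: [0.4, 1.8, -3.3]
width: 0.245
```

```bash
python3 -c "
from h import *
gm(.4806,.2005,.06)"
```

```text
mouth [0.4795 0.1948 0.0714]
t 10.25 p [0.4816 0.1967 0.1804] yaw 81.38 w 0.245 F [ 0.4  1.8 -3.3] M [ 0.36 -0.12 -0.03]
tool delta [-0.4  6.  11.3] n 1.0 twist 0.07527275696025981  final-frame [-0.2  5.8 11.4] tilt [-0.0195 -0.0172 -0.9997]
```

```bash
python3 -c "
from h import *
gm(.669,.1711,.106)"
```

```text
mouth [0.4795 0.1948 0.0714]
t 10.25 p [0.4816 0.1967 0.1804] yaw 81.38 w 0.245 F [ 0.4  1.8 -3.3] M [ 0.36 -0.12 -0.03]
tool delta [-190.3    4.3  -37.9] n 5.0 twist 0.07527275696025981  final-frame [-190.9    5.2  -34.6] tilt [-0.0195 -0.0172 -0.9997]
```

>>> {"method": "apply_moves", "body": {
  "rows": "0 2 -1 0 1;0 2.5 -3 0 1;0 0.5 -6 0 1;0 0 -8 0 1;0 0 -8 0 1;-3 0 -5 0 1;-8 0 -2 0 1;-13 0 0 0 1"
}}

```text
t: 10.92
tcp_pos: [0.5064, 0.2004, 0.2176]
orientation: [0.073, 0.997, -0.009, -0.009]
force: [-0.5, 0.4, -0.6]
width: 0.243
```

```bash
python3 -c "
from h import *
gm(.669,.1711,.1)"
```

```text
mouth [0.5042 0.1987 0.1086]
t 10.92 p [0.5064 0.2004 0.2176] yaw 81.60 w 0.243 F [-0.5  0.4 -0.6] M [-0.02 -0.05  0.03]
tool delta [-167.2   -3.1    5.8] n 5.0 twist 0.2960432609325636  final-frame [-167.    -2.4    8.6] tilt [-0.0201 -0.0156 -0.9997]
```

>>> {"method": "apply_moves", "body": {
  "rows": "-18 0 0 0.2 1;-23 0 0 0 1;-27 -0.5 0 0 1;-27 -0.5 0 0 1;-23 -0.5 0 0 1;-16 -0.5 1 0 1;-9 0 1 0 1;-4 0 1 0 1"
}}

```text
t: 11.58
tcp_pos: [0.6647, 0.173, 0.214]
orientation: [0.074, 0.997, -0.009, -0.005]
force: [-0.4, -0.1, -1.5]
width: 0.241
```

```bash
python3 -c "
from h import *
gm(.669,.1711,.09)"
```

```text
mouth [0.6634 0.1712 0.105 ]
t 11.58 p [0.6647 0.173  0.214 ] yaw 81.46 w 0.241 F [-0.4 -0.1 -1.5] M [ 0.03  0.05 -0.06]
tool delta [-5.7  1.  15. ] n 1.0 twist 0.16342996553638045  final-frame [-5.6  0.7 15. ] tilt [-0.012  -0.0165 -0.9998]
```

>>> {"method": "apply_moves", "body": {
  "rows": "-2 0 1 0 1;-1 0 2 0 1;-0.5 0 3 0 1;0 0.3 3 0 1;0 0 2 0 1;0 0 1 0 1;0 0 0 0 1;0 0 0 0 1"
}}

```text
t: 12.25
tcp_pos: [0.6666, 0.1732, 0.2]
orientation: [0.074, 0.997, -0.009, -0.007]
force: [-0.6, -0.0, -0.2]
width: 0.247
```

```bash
python3 -c "
from h import *
gm(.669,.1711,.086)"
```

```text
mouth [0.6649 0.1714 0.091 ]
t 12.25 p [0.6666 0.1732 0.2   ] yaw 81.55 w 0.247 F [-0.6 -0.  -0.2] M [ 0.03 -0.02  0.02]
tool delta [-4.2  0.4  5. ] n 1.0 twist 0.2472325902911905  final-frame [-4.1  0.3  5. ] tilt [-0.0157 -0.0163 -0.9997]
```

>>> {"method": "apply_moves", "body": {
  "rows": "-1 0 0 0 1;-1.3 0.2 0.5 0 1;-1 0 1 0 1;-0.4 0 1 0 1;0 0 1 0 1;0 0 0.5 0 1;0 0 0 0 1;0 0 0 0 1"
}}

```text
t: 12.92
tcp_pos: [0.6707, 0.1732, 0.1964]
orientation: [0.073, 0.997, -0.008, -0.007]
force: [0.0, 0.5, -1.5]
width: 0.245
```

```bash
python3 -c "
from h import *
gm(.669,.1711,.076)"
```

```text
mouth [0.6691 0.1715 0.0874]
t 12.92 p [0.6707 0.1732 0.1964] yaw 81.58 w 0.245 F [ 0.   0.5 -1.5] M [ 0.02 -0.02 -0.05]
tool delta [-0.1 -0.2 11.4] n 1.0 twist 0.2847713006033814  final-frame [ 0.  -0.4 11.4] tilt [-0.0144 -0.0157 -0.9998]
```

>>> {"method": "apply_moves", "body": {
  "rows": "0 -0.2 1 0.2 1;0 -0.1 1 0 1;0 0 1 0 1;0 0 1 0 1;0 0 0.8 0 1;0 0 0.8 0 1;0 0 0.8 0 1;0 0 0.5 0 1"
}}

```text
t: 13.58
tcp_pos: [0.6704, 0.1727, 0.1888]
orientation: [0.075, 0.997, -0.008, -0.007]
force: [-0.8, -0.5, -1.5]
width: 0.246
```

```bash
python3 -c "
from h import *
gm(.669,.1711,.076)"
```

```text
mouth [0.6689 0.171  0.0799]
t 13.58 p [0.6704 0.1727 0.1888] yaw 81.36 w 0.246 F [-0.8 -0.5 -1.5] M [-0.01 -0.06 -0.02]
tool delta [-0.2  0.2  3.9] n 1.0 twist 0.059697117831376545  final-frame [-0.1  0.1  3.9] tilt [-0.0145 -0.0156 -0.9998]
```

Mouth is already 4 mm below the stub's top with no force; carry on down.

>>> {"method": "apply_moves", "body": {
  "rows": "0 0 1 0 1;0 0 1.5 0 1;0 0 1.5 0 1;0 0 1.5 0 1;0 0 1.5 0 1;0 0 1.5 0 1;0 0 1.5 0 1;0 0 1 0 1"
}}

```text
t: 14.25
tcp_pos: [0.6703, 0.1726, 0.1767]
orientation: [0.075, 0.997, -0.008, -0.007]
force: [-0.6, 0.2, -0.8]
width: 0.242
```

```bash
python3 -c "
from h import *
gm(.669,.1711,.059)"
```

```text
mouth [0.6687 0.1709 0.0677]
t 14.25 p [0.6703 0.1726 0.1767] yaw 81.37 w 0.242 F [-0.6  0.2 -0.8] M [ 0.02 -0.03 -0.05]
tool delta [-0.3  0.4  8.7] n 1.0 twist 0.06602376091153417  final-frame [-0.2  0.2  8.7] tilt [-0.0143 -0.0155 -0.9998]
```

>>> {"method": "apply_moves", "body": {
  "rows": "0 0 1.3 0 1;0 0 1.3 0 1;0 0 1.3 0 1;0 0 1.3 0 1;0 0 1 0 1;0 0 1 0 1;0 0 1 0 1;0 0 0.7 0 1"
}}

```text
t: 14.92
tcp_pos: [0.6703, 0.1726, 0.1687]
orientation: [0.075, 0.997, -0.008, -0.006]
force: [-2.2, -0.2, 2.6]
width: 0.242
```

```bash
python3 -c "
from h import *
gm(.669,.1711,.059)"
```

```text
mouth [0.6688 0.171  0.0597]
t 14.92 p [0.6703 0.1726 0.1687] yaw 81.38 w 0.242 F [-2.2 -0.2  2.6] M [-0.03  0.34  0.03]
tool delta [-0.2  0.2  0.7] n 1.0 twist 0.0803399655633541  final-frame [-0.2  0.2  0.7] tilt [-0.0136 -0.0149 -0.9998]
```

>>> {"method": "apply_moves", "body": {
  "rows": "0 0 0.5 0 1;0 0 0 0 0.2;0 0 0 0 0;0 0 0 0 0;0 0 0 0 0;0 0 -1 0 0;0 0 -4 0 0;0 0 -8 0 0"
}}

```text
t: 15.58
tcp_pos: [0.67, 0.1725, 0.1795]
orientation: [0.075, 0.997, -0.009, -0.007]
force: [-1.3, -0.8, -0.9]
width: 0.5
```

```bash
python3 -c "
from h import *
go(.6703,.1726,.24)"
```

```text
t 15.58 p [0.67   0.1725 0.1795] yaw 81.36 w 0.500 F [-1.3 -0.8 -0.9] M [ 0.01 -0.03  0.03]
tool delta [  0.5  -1.  -60.4] n 2.0 twist 0.060784415190710206  final-frame [ -0.3   0.1 -60.5] tilt [-0.0156 -0.0159 -0.9998]
```

>>> {"method": "apply_moves", "body": {
  "rows": "0 0 -12 0 0;0 0 -14 0 0;0 0 -12 0 0;0 -3 -5 0 0;0 -9 0 0 0;0 -17 0 0 0;0 -25 0 0 0;0 -30 0 0 0"
}}

```text
t: 16.25
tcp_pos: [0.6592, 0.0954, 0.2321]
orientation: [0.068, 0.998, -0.004, -0.003]
force: [-0.0, -0.2, 0.0]
width: 0.499
```

```bash
python3 -c "
from h import *
gm(.6387,-.170,.1,54)"
```

```text
mouth [0.6588 0.0949 0.1781]
t 16.25 p [0.6592 0.0954 0.2321] yaw 82.21 w 0.499 F [-0.  -0.2  0. ] M [ 0.02 -0.01  0.06]
tool delta [ -16.5 -264.5   80.4] n 7.0 twist 0.9091013974784943  final-frame [ -20.2 -264.9   78.1] tilt [-0.0073 -0.0083 -0.9999]
```

>>> {"method": "apply_moves", "body": {
  "rows": "-3 -33 4 0.5 0;-3 -35 5 0.3 0;-3 -35 5 0 0;-3 -35 5 0 0;-3 -30 5 0 0;-2 -24 5 0 0;-1 -17 4 0 0;0 -11 3 0 0"
}}

```text
t: 16.92
tcp_pos: [0.6305, -0.1575, 0.1955]
orientation: [0.085, 0.996, -0.01, -0.007]
force: [0.4, 0.1, -0.3]
width: 0.5
```

```bash
python3 -c "
from h import *
gm(.6387,-.170,.08,54)"
```

```text
mouth [ 0.6296 -0.1585  0.1415]
t 16.92 p [ 0.6305 -0.1575  0.1955] yaw 80.26 w 0.500 F [ 0.4  0.1 -0.3] M [ 0.   -0.05 -0.01]
tool delta [-11.7  -8.5  61.6] n 2.0 twist -1.0352138984224268  final-frame [-10.7 -10.   61.5] tilt [-0.0166 -0.0185 -0.9997]
```

>>> {"method": "apply_moves", "body": {
  "rows": "-2 -5 4 -0.5 0;-3 -3 5 -0.4 0;-3 -1 6 0 0;-1 0 6 0 0;0 0 4 0 0;0 0 2 0 0;0 0 0 0 0;0 0 0 0 0"
}}

```text
t: 17.58
tcp_pos: [0.6358, -0.1682, 0.1632]
orientation: [0.076, 0.997, -0.008, -0.01]
force: [-0.1, 0.2, 0.6]
width: 0.497
```

```bash
python3 -c "
from h import *
gm(.6387,-.170,.055,54)"
```

```text
mouth [ 0.6347 -0.169   0.1093]
t 17.58 p [ 0.6358 -0.1682  0.1632] yaw 81.31 w 0.497 F [-0.1  0.2  0.6] M [ 0.04 -0.01 -0.05]
tool delta [-5.2  0.6 54.2] n 2.0 twist 0.00815367347327367  final-frame [-4.1 -0.4 54.3] tilt [-0.0217 -0.0154 -0.9996]
```

>>> {"method": "apply_moves", "body": {
  "rows": "-1 0 3 0 0;-2 0 6 0 0;-1 0 9 0 0;-0.5 0 10 0 0;0 0 9 0 0;0 0 6 0 0;0 0 3 0 0;0 0 0 0 0"
}}

```text
t: 18.25
tcp_pos: [0.6402, -0.167, 0.1118]
orientation: [0.074, 0.997, -0.008, -0.01]
force: [0.4, -0.2, -1.7]
width: 0.499
```

```bash
python3 -c "
from h import *
gm(.6387,-.170,.055,54)"
```

```text
mouth [ 0.639  -0.1678  0.0578]
t 18.25 p [ 0.6402 -0.167   0.1118] yaw 81.51 w 0.499 F [ 0.4 -0.2 -1.7] M [0.03 0.03 0.04]
tool delta [-0.  -2.2  2.9] n 1.0 twist 0.21080591024330886  final-frame [ 0.  -2.2  2.8] tilt [-0.0218 -0.0141 -0.9997]
```

>>> {"method": "apply_moves", "body": {
  "rows": "0 -0.7 1 0 0;0 -0.7 1 0 0;0 -0.4 0.5 0 0;0 0 0 0 0;0 0 0 0 0;0 0 0 0 1;0 0 0 0 1;0 0 0 0 1"
}}

```text
t: 18.92
tcp_pos: [0.6407, -0.1699, 0.1109]
orientation: [0.075, 0.997, -0.008, -0.009]
force: [0.8, 0.2, -2.0]
width: 0.246
```

```bash
python3 -c "
from h import *
gm(.6387,-.170,.055,54)"
```

```text
mouth [ 0.6397 -0.1707  0.0569]
t 18.92 p [ 0.6407 -0.1699  0.1109] yaw 81.46 w 0.246 F [ 0.8  0.2 -2. ] M [ 0.02 -0.02  0.01]
tool delta [1.  0.6 1.9] n 1.0 twist 0.1594677895677279  final-frame [1.1 0.6 1.9] tilt [-0.0187 -0.0149 -0.9997]
```

>>> {"method": "apply_moves", "body": {
  "rows": "0 0 -6 0 1;0 0 -14 0 1;0 0 -20 0 1;0 0 -22 0 1;0 0 -18 0 1;0 3 -10 0 1;0 8 -5 0 1;0 15 0 0 1"
}}

```text
t: 19.58
tcp_pos: [0.6434, -0.1458, 0.2082]
orientation: [0.078, 0.997, -0.01, -0.013]
force: [-0.9, 0.8, -1.1]
width: 0.242
```

```bash
python3 -c "
from h import *
gm(.5749,.1856,.1,111)"
```

```text
mouth [ 0.6405 -0.1477  0.0973]
t 19.58 p [ 0.6434 -0.1458  0.2082] yaw 81.04 w 0.242 F [-0.9  0.8 -1.1] M [-0.02 -0.09 -0.02]
tool delta [116.9 318.9  -6.7] n 9.0 twist -0.26239150335503325  final-frame [115.2 319.6  -2.7] tilt [-0.0264 -0.0172 -0.9995]
```

>>> {"method": "apply_moves", "body": {
  "rows": "6 20 -1 0 1;9 25 -2 0 1;11 28 -2 0 1;11 28 -1 0 1;11 28 -1 0 1;11 26 0 0 1;10 25 0 0 1;9 24 0 0 1"
}}

```text
t: 20.25
tcp_pos: [0.5924, 0.0868, 0.2036]
orientation: [0.077, 0.997, -0.009, -0.019]
force: [0.8, -0.2, -2.1]
width: 0.245
```

```bash
python3 -c "
from h import *
gm(.5749,.1856,.1,111)"
```

```text
mouth [0.588  0.0853 0.0927]
t 20.25 p [0.5924 0.0868 0.2036] yaw 81.14 w 0.245 F [ 0.8 -0.2 -2.1] M [ 0.05 -0.07 -0.02]
tool delta [28.7 97.  -8.2] n 3.0 twist -0.16203488210196326  final-frame [28.1 97.2 -7.3] tilt [-0.0395 -0.0142 -0.9991]
```

>>> {"method": "apply_moves", "body": {
  "rows": "7 21 -3 0 1;5 17 -3 0 1;3 13 -2 0 1;2 10 -2 0 1;1 7 -1 0 1;0 5 0 0 1;0 3 0 0 1;0 2 0 0 1"
}}

```text
t: 20.92
tcp_pos: [0.5751, 0.1928, 0.2051]
orientation: [0.065, 0.997, -0.006, -0.029]
force: [-0.4, -0.3, -0.2]
width: 0.244
```

```bash
python3 -c "
from h import *
gm(.5749,.1856,.09,111)"
```

```text
mouth [0.5685 0.1919 0.0943]
t 20.92 p [0.5751 0.1928 0.2051] yaw 82.59 w 0.244 F [-0.4 -0.3 -0.2] M [-0.02 -0.13  0.03]
tool delta [-7.4 -5.3  3.9] n 1.0 twist 1.2896979369280501  final-frame [-7.3 -5.3  4.3] tilt [-0.059  -0.008  -0.9982]
```

```bash
python3 -c "
from h import *
s=ctrl.get_state();print(s['joints'].round(3),s['qd'].round(3),s['tau'].round(2))"
```

```text
[-0.604  0.546  0.394  1.454 -0.22   1.244  1.261] [-0.026  0.027  0.001 -0.031  0.001  0.01  -0.04 ] [-1.600e-01 -4.590e+01  4.680e+00 -2.168e+01 -3.000e-02  3.200e-01
  2.000e-02]
```

>>> {"method": "apply_moves", "body": {
  "rows": "-2 -1 -4 0.4 1;-5 -1 -6 0.4 1;-10 -2 -4 0.4 1;-15 -1 -2 0 1;-15 0 0 0 1;-10 0 0 0 1;-5 0 0 0 1;-2 0 0 0 1"
}}

```text
t: 21.58
tcp_pos: [0.6392, 0.1707, 0.2216]
orientation: [0.082, 0.996, -0.006, -0.036]
force: [-5.2, 1.9, 0.4]
width: 0.241
```

```bash
python3 -c "
from h import *
gm(.5749,.1856,.09,111)
s=ctrl.get_state();print(s['joints'].round(3),s['qd'].round(3))"
```

```text
mouth [0.6312 0.17   0.1109]
t 21.58 p [0.6392 0.1707 0.2216] yaw 80.58 w 0.241 F [-5.2  1.9  0.4] M [0.57 1.39 0.03]
tool delta [56.5  6.6 24.8] n 2.0 twist -0.7207848190751491  final-frame [58.   6.9 20.9] tilt [-0.0721 -0.0064 -0.9974]
[-0.509  0.657  0.403  1.232 -0.253  1.373  1.29 ] [ 0.056  0.05  -0.019 -0.089 -0.038  0.105  0.01 ]
```

>>> {"method": "apply_moves", "body": {
  "rows": "3 0 -3 0 1;6 0 -5 0 1;9 0 -8 0 1;10 0 -8 0 1;9 0 -6 0 1;6 0 -3 0 1;3 0 -1 0 1;1 0 0 0 1"
}}

```text
t: 22.25
tcp_pos: [0.5932, 0.1746, 0.2664]
orientation: [0.086, 0.996, -0.007, -0.032]
force: [-0.1, 0.4, -1.0]
width: 0.247
```

```bash
python3 -c "
from h import *
gm(.5749,.1856,.09,111)
s=ctrl.get_state();print(s['joints'].round(3),s['qd'].round(3))
im,d,m=grab('scene');cv2.imwrite('pics/s3.png',cv2.resize(im[90:250,280:480],None,fx=3,fy=3)[:,:,::-1])"
```

```text
mouth [0.586  0.1738 0.1556]
t 22.25 p [0.5932 0.1746 0.2664] yaw 80.16 w 0.247 F [-0.1  0.4 -1. ] M [ 0.01 -0.05  0.04]
tool delta [ 8.9 10.9 66.1] n 2.0 twist -1.141253121237284  final-frame [12.8 10.  65.6] tilt [-0.0644 -0.0075 -0.9979]
[-0.57   0.532  0.417  1.323 -0.216  1.395  1.246] [-0.027 -0.049  0.     0.046  0.012 -0.021 -0.013]
```

View pics/s3.png

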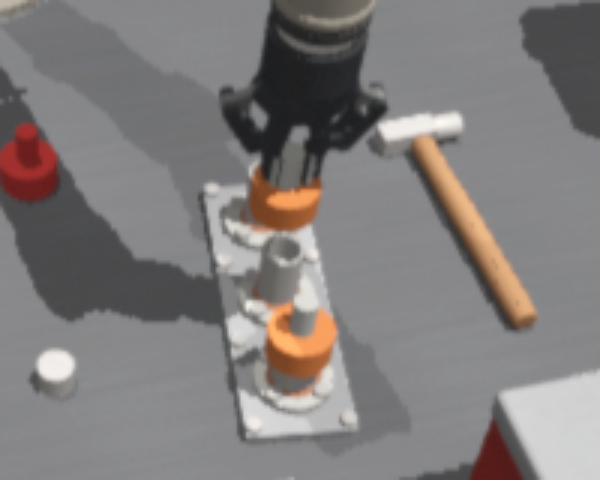

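>>> {"method": "apply_moves", "body": {
  "rows": "-3 0 0 -0.5 1;-6 0 0 -0.5 1;-9 0 0 0 1;-9 0 0 0 1;-6 0 0 0 1;-4 0 0 0 1;-2 0 0 0 1;-1 0 0 0 1"
}}

```text
t: 22.97
tcp_pos: [0.6367, 0.1671, 0.2599]
orientation: [0.076, 0.997, -0.008, -0.033]
force: [0.3, 0.6, 0.1]
width: 0.242
```

```bash
python3 -c "
from h import *
gm(.5749,.1856,.09,111)
s=ctrl.get_state();print(s['joints'].round(3),s['qd'].round(3))"
```

```text
mouth [0.6292 0.166  0.1491]
t 22.97 p [0.6367 0.1671 0.2599] yaw 81.33 w 0.242 F [0.3 0.6 0.1] M [ 0.01 -0.03  0.01]
tool delta [52.7 12.4 62.5] n 2.0 twist 0.02961875871253028  final-frame [56.7 11.2 59.1] tilt [-0.0673 -0.0103 -0.9977]
[-0.509  0.625  0.41   1.189 -0.238  1.441  1.296] [ 0.026  0.042  0.001 -0.049 -0.009  0.018  0.011]
```

>>> {"method": "apply_moves", "body": {
  "rows": "20 0 0 0 1;20 0 0 0 1;4 0 0 0 1;0 0 0 0 1;0 0 0 0 1;0 0 0 0 1;0 0 0 0 1;0 0 0 0 1"
}}

```text
t: 23.63
tcp_pos: [0.5944, 0.1726, 0.261]
orientation: [0.077, 0.996, -0.009, -0.033]
force: [0.9, 0.4, -1.3]
width: 0.239
```

```bash
python3 -c "
from h import *
gm(.5749,.1856,.09,111)
s=ctrl.get_state();print(s['joints'].round(3),s['qd'].round(3))"
```

```text
mouth [0.5871 0.1712 0.1503]
t 23.63 p [0.5944 0.1726 0.261 ] yaw 81.23 w 0.239 F [ 0.9  0.4 -1.3] M [-0.01 -0.11 -0.05]
tool delta [10.3 13.7 60.8] n 2.0 twist -0.06620584776175065  final-frame [14.2 12.4 60.3] tilt [-0.0665 -0.0125 -0.9977]
[-0.566  0.539  0.415  1.326 -0.213  1.388  1.266] [ 0.007  0.011  0.003 -0.015  0.001 -0.001 -0.001]
```

>>> {"method": "apply_moves", "body": {
  "rows": "1 1 4 0 1;2 2 6 0 1;2 2 8 0 1;2 2 9 0 1;2 2 9 0 1;1 1 6 0 1;0.5 0.5 4 0 1;0 0 2 0 1"
}}

```text
t: 24.3
tcp_pos: [0.5815, 0.1847, 0.2068]
orientation: [0.077, 0.996, -0.01, -0.034]
force: [-0.3, 0.3, -0.7]
width: 0.245
```

```bash
python3 -c "
from h import *
gm(.5749,.1856,.087,111)"
```

```text
mouth [0.5739 0.1832 0.0961]
t 24.30 p [0.5815 0.1847 0.2068] yaw 81.20 w 0.245 F [-0.3  0.3 -0.7] M [ 0.05 -0.05  0.01]
tool delta [-1.2  2.7  9. ] n 1.0 twist -0.10321151239978121  final-frame [-0.6  2.5  9.1] tilt [-0.0684 -0.0138 -0.9976]
```

>>> {"method": "apply_moves", "body": {
  "rows": "-0.4 0.6 1 0 1;-0.4 0.8 1.5 0 1;-0.3 0.5 1.5 0 1;0 0.2 1 0 1;0 0 0.8 0 1;0 0 0.4 0 1;0 0 0 0 1;0 0 0 0 1"
}}

```text
t: 24.97
tcp_pos: [0.5835, 0.1864, 0.2005]
orientation: [0.077, 0.996, -0.009, -0.033]
force: [-0.4, 0.2, -0.9]
width: 0.243
```

```bash
python3 -c "
from h import *
gm(.5749,.1856,.087,111)"
```

```text
mouth [0.5761 0.1849 0.0897]
t 24.97 p [0.5835 0.1864 0.2005] yaw 81.16 w 0.243 F [-0.4  0.2 -0.9] M [ 0.04 -0.03  0.01]
tool delta [1.1 0.6 2.8] n 1.0 twist -0.1362515287424344  final-frame [1.3 0.5 2.7] tilt [-0.0663 -0.0138 -0.9977]
```

>>> {"method": "apply_moves", "body": {
  "rows": "0.6 0.2 0.5 0 1;0.3 0.2 0.8 0 1;0 0 0.8 0 1;0 0 0.8 0 1;0 0 0.8 0 1;0 0 0.8 0 1;0 0 0.8 0 1;0 0 0.8 0 1"
}}

```text
t: 25.63
tcp_pos: [0.5824, 0.1868, 0.1945]
orientation: [0.077, 0.996, -0.009, -0.032]
force: [-0.3, -0.1, -1.1]
width: 0.244
```

```bash
python3 -c "
from h import *
gm(.5749,.1856,.077,111)"
```

```text
mouth [0.5752 0.1853 0.0837]
t 25.63 p [0.5824 0.1868 0.1945] yaw 81.15 w 0.244 F [-0.3 -0.1 -1.1] M [-0.02 -0.09 -0.03]
tool delta [-0.1  0.4  6.7] n 1.0 twist -0.14863078123326545  final-frame [0.3 0.2 6.7] tilt [-0.0652 -0.0134 -0.9978]
```

>>> {"method": "apply_moves", "body": {
  "rows": "0 0.1 0.8 0 1;0 0.1 0.8 0 1;0 0 0.8 0 1;0 0 0.8 0 1;0 0 0.8 0 1;0 0 0.8 0 1;0 0 0.8 0 1;0 0 0.8 0 1"
}}

```text
t: 26.3
tcp_pos: [0.5819, 0.1869, 0.1872]
orientation: [0.077, 0.996, -0.009, -0.032]
force: [-0.1, -0.7, -1.5]
width: 0.241
```

```bash
python3 -c "
from h import *
gm(.5749,.1856,.077,111)"
```

```text
mouth [0.5746 0.1854 0.0765]
t 26.30 p [0.5819 0.1869 0.1872] yaw 81.15 w 0.241 F [-0.1 -0.7 -1.5] M [-0.01 -0.08 -0.01]
tool delta [-0.2  0.2 -0.5] n 1.0 twist -0.1469442608098035  final-frame [-0.2  0.2 -0.5] tilt [-0.0655 -0.0135 -0.9978]
```

>>> {"method": "apply_moves", "body": {
  "rows": "0 0 1 0 1;-0.1 0 1 0 1;-0.1 0 1 0 1;-0.1 0 1 0 1;-0.1 0 1 0 1;-0.1 0 1 0 1;-0.1 0 1 0 1;-0.1 0 0.6 0 1"
}}

```text
t: 26.97
tcp_pos: [0.5817, 0.1867, 0.1787]
orientation: [0.077, 0.996, -0.009, -0.033]
force: [0.8, -1.0, -0.8]
width: 0.245
```

```bash
python3 -c "
from h import *
gm(.5749,.1856,.059,111)"
```

```text
mouth [0.5744 0.1851 0.0679]
t 26.97 p [0.5817 0.1867 0.1787] yaw 81.16 w 0.245 F [ 0.8 -1.  -0.8] M [ 0.    0.01 -0.01]
tool delta [-1.   0.7  8.9] n 1.0 twist -0.14196253082351973  final-frame [-0.5  0.5  8.9] tilt [-0.0665 -0.0136 -0.9977]
```

Wiggle in y to feel the play.

>>> {"method": "apply_moves", "body": {
  "rows": "0 0.8 0 0 1;0 0.8 0 0 1;0 0.8 0 0 1;0 0.8 0 0 1;0 0.8 0 0 1;0 0.8 0 0 1;0 0.8 0 0 1;0 0.8 0 0 1"
}}

```text
t: 27.63
tcp_pos: [0.5821, 0.188, 0.1781]
orientation: [0.079, 0.996, -0.014, -0.034]
force: [-1.0, -2.8, 0.5]
width: 0.243
```

```bash
python3 -c "
from h import *
gm(.5749,.1856,.059,111)"
```

```text
mouth [0.5742 0.1856 0.0674]
t 27.63 p [0.5821 0.188  0.1781] yaw 80.98 w 0.243 F [-1.  -2.8  0.5] M [-0.68  0.21  0.05]
tool delta [-1.2  0.4  8.3] n 1.0 twist -0.31783648544987386  final-frame [-0.6  0.1  8.4] tilt [-0.0704 -0.0222 -0.9973]
```

>>> {"method": "apply_moves", "body": {
  "rows": "0 -0.8 0 0 1;0 -0.8 0 0 1;0 -0.8 0 0 1;0 -0.8 0 0 1;0 -0.8 0 0 1;0 -0.8 0 0 1;0 -0.8 0 0 1;0 -0.8 0 0 1"
}}

```text
t: 28.3
tcp_pos: [0.5817, 0.1865, 0.1785]
orientation: [0.077, 0.996, -0.01, -0.033]
force: [-0.5, 0.8, -1.4]
width: 0.245
```

```bash
python3 -c "
from h import *
gm(.5749,.1856,.059,111)"
```

```text
mouth [0.5743 0.1849 0.0678]
t 28.30 p [0.5817 0.1865 0.1785] yaw 81.16 w 0.245 F [-0.5  0.8 -1.4] M [ 0.04 -0.1   0.  ]
tool delta [-1.1  1.   8.7] n 1.0 twist -0.14232216695747013  final-frame [-0.5  0.8  8.8] tilt [-0.0668 -0.0142 -0.9977]
```

>>> {"method": "apply_moves", "body": {
  "rows": "0 -1 0 0 1;0 -1 0 0 1;0 -1 0 0 1;0 -1 0 0 1;0 -1 0 0 1;0 -1 0 0 1;0 -0.6 0 0 1;0 -0.6 0 0 1"
}}

```text
t: 28.97
tcp_pos: [0.5809, 0.1849, 0.1788]
orientation: [0.076, 0.997, -0.005, -0.032]
force: [0.5, 2.8, -2.3]
width: 0.246
```

```bash
python3 -c "
from h import *
gm(.5749,.1856,.059,111)"
```

```text
mouth [0.5738 0.1843 0.068 ]
t 28.97 p [0.5809 0.1849 0.1788] yaw 81.36 w 0.246 F [ 0.5  2.8 -2.3] M [ 0.67 -0.27 -0.06]
tool delta [-1.5  1.5  8.9] n 1.0 twist 0.05768367809616848  final-frame [-0.9  1.4  9. ] tilt [-0.0637 -0.0048 -0.998 ]
```

>>> {"method": "apply_moves", "body": {
  "rows": "-0.2 0.6 1 0 1;-0.2 0.4 1 0 1;0 0.2 1.2 0 1;0 0 1.2 0 1;0 0 1.2 0 1;0 0 1.2 0 1;0 0 1.2 0 1;0 0 1.2 0 1"
}}

```text
t: 29.63
tcp_pos: [0.5808, 0.1851, 0.1705]
orientation: [0.076, 0.997, -0.005, -0.032]
force: [-0.8, 1.2, 0.3]
width: 0.241
```

```bash
python3 -c "
from h import *
gm(.5749,.1856,.059,111)"
```

```text
mouth [0.5737 0.1845 0.0597]
t 29.63 p [0.5808 0.1851 0.1705] yaw 81.34 w 0.241 F [-0.8  1.2  0.3] M [ 0.45  0.04 -0.05]
tool delta [-1.1  1.3  0.6] n 1.0 twist 0.03969629557187204  final-frame [-1.   1.3  0.7] tilt [-0.0639 -0.0054 -0.9979]
```

>>> {"method": "apply_moves", "body": {
  "rows": "0 0.3 1 0 1;0 0.3 1 0 1;1.5 0 0.4 0 1;1.5 0 0.4 0 1;1.5 0 0.4 0 1;1.5 0 0.4 0 1;1.5 0 0.4 0 1;1.5 0 0.4 0 1"
}}

```text
t: 30.3
tcp_pos: [0.578, 0.1853, 0.1697]
orientation: [0.077, 0.997, -0.005, -0.023]
force: [4.9, 1.3, -0.8]
width: 0.244
```

```bash
python3 -c "
from h import *
gm(.5749,.1856,.059,111)"
```

```text
mouth [0.5729 0.1846 0.0588]
t 30.30 p [0.578  0.1853 0.1697] yaw 81.19 w 0.244 F [ 4.9  1.3 -0.8] M [ 0.34 -1.24 -0.07]
tool delta [-1.8  1.3 -0.3] n 1.0 twist -0.11473469752222343  final-frame [-1.8  1.3 -0.2] tilt [-0.0456 -0.0059 -0.9989]
```

>>> {"method": "apply_moves", "body": {
  "rows": "2.2 0 0 0 1;2.2 0 0 0 1;2.2 0 0 0 1;2.2 0 0 0 1;2.2 0 0 0 1;2.2 0 0 0 1;2.2 0 0 0 1;2.2 0 0 0 1"
}}

```text
t: 30.97
tcp_pos: [0.5741, 0.1857, 0.1698]
orientation: [0.079, 0.997, -0.004, -0.003]
force: [8.3, 0.7, -2.8]
width: 0.243
```

```bash
python3 -c "
from h import *
gm(.5749,.1856,.059,111)"
```

```text
mouth [0.5734 0.1848 0.0588]
t 30.97 p [0.5741 0.1857 0.1698] yaw 80.95 w 0.243 F [ 8.3  0.7 -2.8] M [ 0.33 -1.56  0.03]
tool delta [-1.4  1.1 -0.3] n 1.0 twist -0.3539842756527207  final-frame [-1.4  1.1 -0.2] tilt [-0.0065 -0.0082 -0.9999]
```

>>> {"method": "apply_moves", "body": {
  "rows": "0.8 0 0 0 1;0.5 0 0 0 0.3;0.3 0 0 0 0;0 0 0 0 0;0 0 0 0 0;0 0 -1 0 0;0 0 -4 0 0;0 0 -8 0 0"
}}

```text
t: 31.63
tcp_pos: [0.5656, 0.1825, 0.1788]
orientation: [0.079, 0.997, -0.009, -0.012]
force: [0.3, 0.7, -0.1]
width: 0.5
```

```bash
python3 -c "
from h import *
gm(.4548,-.2865,.1,54)
im,d,m=grab('scene');cv2.imwrite('pics/s4.png',cv2.resize(im[90:250,280:480],None,fx=3,fy=3)[:,:,::-1])"
```

```text
mouth [0.5642 0.1816 0.1249]
t 31.63 p [0.5656 0.1825 0.1788] yaw 80.90 w 0.500 F [ 0.3  0.7 -0.1] M [ 0.03 -0.05 -0.03]
tool delta [  33.2 -478.9   35.4] n 12.0 twist -0.4002609113839384  final-frame [  37.3 -479.2   24.9] tilt [-0.0259 -0.0165 -0.9995]
```

View pics/s4.png

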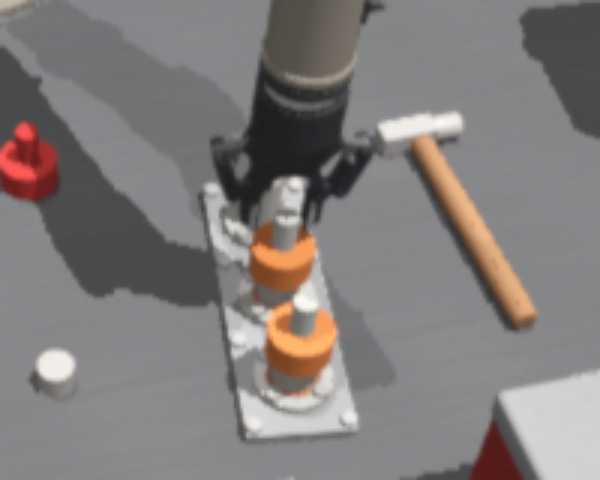

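>>> {"method": "apply_moves", "body": {
  "rows": "0 0 -14 0 0;0 0 -16 0 0;0 0 -12 0 0;0 -3 -5 0 0;1 -9 0 0 0;2 -17 0 0 0;3 -24 0 0 0;3 -30 0 0 0"
}}

```text
t: 32.35
tcp_pos: [0.5457, 0.1061, 0.2334]
orientation: [0.073, 0.997, -0.006, -0.009]
force: [0.1, -0.8, -0.7]
width: 0.496
```

>>> {"method": "apply_moves", "body": {
  "rows": "3 -34 0 -0.3 0;3 -36 0 -0.3 0;3 -36 0 0 0;3 -36 0 0 0;3 -36 0 0 0;3 -36 0 0 0;2 -33 0 0 0;2 -29 0 0 0"
}}

```text
t: 33.02
tcp_pos: [0.4678, -0.1869, 0.2323]
orientation: [0.071, 0.997, -0.007, -0.016]
force: [1.7, 0.3, -0.6]
width: 0.503
```

```bash
python3 -c "
from h import *
gm(.4548,-.2865,.1,54)"
```

```text
mouth [ 0.466  -0.1875  0.1784]
t 33.02 p [ 0.4678 -0.1869  0.2323] yaw 81.86 w 0.503 F [ 1.7  0.3 -0.6] M [ 0.   -0.01 -0.03]
tool delta [ -5.3 -98.3  79.8] n 4.0 twist 0.5631912486890656  final-frame [ -3.9 -99.6  78.4] tilt [-0.0322 -0.0113 -0.9994]
```

>>> {"method": "apply_moves", "body": {
  "rows": "0 -22 3 0.3 0;0 -17 5 0.2 0;-1 -12 7 0 0;-1 -9 8 0 0;-1 -6 8 0 0;0 -4 7 0 0;0 -2 5 0 0;0 -1 3 0 0"
}}

```text
t: 33.68
tcp_pos: [0.4373, -0.2812, 0.1828]
orientation: [0.092, 0.996, -0.009, -0.021]
force: [0.1, 0.4, 0.7]
width: 0.5
```

```bash
python3 -c "
from h import *
gm(.4548,-.2865,.08,54)"
```

```text
mouth [ 0.435  -0.282   0.1289]
t 33.68 p [ 0.4373 -0.2812  0.1828] yaw 79.50 w 0.500 F [0.1 0.4 0.7] M [ 0.04  0.01 -0.01]
tool delta [-22.3   0.2  48. ] n 2.0 twist -1.8027804160991963  final-frame [-20.3  -1.5  48.9] tilt [-0.0429 -0.0136 -0.999 ]
```

>>> {"method": "apply_moves", "body": {
  "rows": "-2 0 2 -0.4 0;-3 0 3 -0.4 0;-4 0 4 -0.4 0;-4 0 5 -0.4 0;-3 0 5 0 0;-2 0 4 0 0;-1 0 2 0 0;0 0 1 0 0"
}}

```text
t: 34.35
tcp_pos: [0.4593, -0.2807, 0.1524]
orientation: [0.072, 0.997, -0.007, -0.021]
force: [-0.9, -0.2, 0.1]
width: 0.499
```

```bash
python3 -c "
from h import *
gm(.4548,-.2865,.056,54)"
```

```text
mouth [ 0.457  -0.2813  0.0985]
t 34.35 p [ 0.4593 -0.2807  0.1524] yaw 81.75 w 0.499 F [-0.9 -0.2  0.1] M [-0.01  0.   -0.03]
tool delta [-0.3 -4.7 42.6] n 2.0 twist 0.4488298284732082  final-frame [ 1.4 -5.5 42.5] tilt [-0.0422 -0.0111 -0.999 ]
```

>>> {"method": "apply_moves", "body": {
  "rows": "0 -0.8 3 0.2 0;0 -1 6 0.2 0;0 -1 8 0 0;0 -1 8 0 0;0 -0.5 6 0 0;0 0 4 0 0;0 0 1.5 0 0;0 0 0 0 0"
}}

```text
t: 35.02
tcp_pos: [0.4557, -0.286, 0.1113]
orientation: [0.077, 0.997, -0.007, -0.022]
force: [0.5, 0.6, -0.0]
width: 0.502
```

```bash
python3 -c "
from h import *
gm(.4548,-.2865,.056,54)"
```

```text
mouth [ 0.4533 -0.2865  0.0574]
t 35.02 p [ 0.4557 -0.286   0.1113] yaw 81.24 w 0.502 F [ 0.5  0.6 -0. ] M [-0.01 -0.06  0.01]
tool delta [-1.5  0.3  1.3] n 1.0 twist -0.05973240424067683  final-frame [-1.5  0.3  1.4] tilt [-0.0443 -0.0105 -0.999 ]
```

>>> {"method": "apply_moves", "body": {
  "rows": "-0.6 0.1 0.4 0 0;-0.5 0.1 0.4 0 0;0 0 0 0 0;0 0 0 0 0;0 0 0 0 1;0 0 0 0 1;0 0 0 0 1;0 0 0 0 1"
}}

```text
t: 35.68
tcp_pos: [0.4577, -0.2865, 0.1115]
orientation: [0.076, 0.997, -0.008, -0.02]
force: [-0.4, -0.6, -0.8]
width: 0.24
```

```bash
cat >> h.py <<'E'
def gv(x,y,z,v,yaw=YAW):
    s=ctrl.get_state();R=Ro.from_quat(s["orientation"]).as_matrix()
    print("mouth",(s["tcp_pos"]+R@v).round(4)); go(*(np.array([x,y,z])-R@v),yaw)
E
python3 -c "
from h import *
gm(.4548,-.2865,.056,54)
s=ctrl.get_state();R=Ro.from_quat(s['orientation']).as_matrix()
v=R.T@(np.array([.4548,-.2865,0])-s['tcp_pos']);print(v*1000)"
```

```text
mouth [ 0.4554 -0.2871  0.0576]
t 35.68 p [ 0.4577 -0.2865  0.1115] yaw 81.26 w 0.240 F [-0.4 -0.6 -0.8] M [-0.02 -0.12 -0.  ]
tool delta [0.7 0.5 1.6] n 1.0 twist -0.04397007243132123  final-frame [0.7 0.5 1.6] tilt [-0.0418 -0.0119 -0.9991]
[ -1.5412044    1.54527893 111.5462512 ]
```

>>> {"method": "apply_moves", "body": {
  "rows": "0 0 -5 0 1;0 0 -12 0 1;0 0 -18 0 1;0 0 -22 0 1;0 0 -20 0 1;0 3 -14 0 1;0 8 -8 0 1;0 13 -3 0 1"
}}

```text
t: 36.35
tcp_pos: [0.4623, -0.2621, 0.2162]
orientation: [0.08, 0.996, -0.007, -0.025]
force: [0.8, -0.5, -2.1]
width: 0.244
```

```bash
python3 -c "
from h import *
gv(.4806,.2,.11,np.array([-.0015,.0003,.1115]))"
```

```text
mouth [ 0.4582 -0.2632  0.1048]
t 36.35 p [ 0.4623 -0.2621  0.2162] yaw 80.87 w 0.244 F [ 0.8 -0.5 -2.1] M [-0.01 -0.08 -0.01]
tool delta [ 51.9 460.7 -10.8] n 12.0 twist -0.42559681696401697  final-frame [ 47.9 461.2  -5.2] tilt [-0.05   -0.0098 -0.9987]
```

>>> {"method": "apply_moves", "body": {
  "rows": "2 17 -2 -0.2 1;2 21 -2 -0.2 1;3 25 -2 0 1;3 28 -1 0 1;3 29 -1 0 1;3 29 -1 0 1;3 29 -1 0 1;3 29 -1 0 1"
}}

```text
t: 37.02
tcp_pos: [0.4707, -0.0474, 0.2254]
orientation: [0.082, 0.996, -0.008, -0.025]
force: [-0.7, 0.7, -1.9]
width: 0.243
```

```bash
python3 -c "
from h import *
gv(.4806,.2,.11,np.array([-.0015,.0003,.1115]))"
```

```text
mouth [ 0.4666 -0.0486  0.114 ]
t 37.02 p [ 0.4707 -0.0474  0.2254] yaw 80.67 w 0.243 F [-0.7  0.7 -1.9] M [ 0.05 -0.15 -0.03]
tool delta [ 26.5 247.6   0.4] n 6.0 twist -0.631855173513344  final-frame [ 23.8 247.9   4. ] tilt [-0.0506 -0.0115 -0.9987]
```

>>> {"method": "apply_moves", "body": {
  "rows": "3 29 0 -0.3 1;3 29 0 -0.2 1;3 28 0 0 1;3 26 0 0 1;2 24 0 0 1;2 20 0 0 1;2 16 0 0 1;1 12 0 0 1"
}}

```text
t: 37.68
tcp_pos: [0.4733, 0.1572, 0.2215]
orientation: [0.071, 0.997, -0.006, -0.028]
force: [0.2, -0.6, -1.5]
width: 0.242
```

```bash
python3 -c "
from h import *
gv(.4806,.2,.1,np.array([-.0015,.0003,.1115]))"
```

```text
mouth [0.4684 0.1565 0.1101]
t 37.68 p [0.4733 0.1572 0.2215] yaw 81.93 w 0.242 F [ 0.2 -0.6 -1.5] M [-0.01 -0.1  -0.01]
tool delta [-6.4 45.   9. ] n 2.0 twist 0.6339522882632878  final-frame [-5.4 44.9 10.1] tilt [-0.0574 -0.0071 -0.9983]
```

>>> {"method": "apply_moves", "body": {
  "rows": "-0.5 10 0 0.3 1;-1 9 0 0.2 1;-1 7 0 0 1;-1 5 1 0 1;-1 4 1 0 1;0 3 1 0 1;0 2 1 0 1;0 1 0 0 1"
}}

```text
t: 38.35
tcp_pos: [0.4839, 0.2002, 0.215]
orientation: [0.076, 0.997, -0.007, -0.029]
force: [0.4, -0.6, -1.9]
width: 0.241
```

```bash
python3 -c "
from h import *
gv(.4806,.2,.09,np.array([-.0015,.0003,.1115]))"
```

```text
mouth [0.4788 0.1992 0.1036]
t 38.35 p [0.4839 0.2002 0.215 ] yaw 81.34 w 0.241 F [ 0.4 -0.6 -1.9] M [-0.01 -0.08  0.03]
tool delta [-2.4  1.3 13.5] n 1.0 twist 0.04411948581471847  final-frame [-1.7  1.1 13.6] tilt [-0.0596 -0.0095 -0.9982]
```

>>> {"method": "apply_moves", "body": {
  "rows": "-0.5 0.3 1.5 0 1;-0.6 0.3 2.5 0 1;-0.5 0.2 2.5 0 1;-0.2 0.1 2 0 1;0 0 1.5 0 1;0 0 0.6 0 1;0 0 0 0 1;0 0 0 0 1"
}}

```text
t: 39.02
tcp_pos: [0.4854, 0.1982, 0.2029]
orientation: [0.078, 0.997, -0.008, -0.03]
force: [-0.1, -0.7, -0.5]
width: 0.249
```

```bash
python3 -c "
from h import *
gv(.4806,.2,.087,np.array([-.0015,.0003,.1115]))"
```

```text
mouth [0.4802 0.1971 0.0916]
t 39.02 p [0.4854 0.1982 0.2029] yaw 81.12 w 0.249 F [-0.1 -0.7 -0.5] M [-0.03 -0.08 -0.04]
tool delta [-0.2  3.1  4.5] n 1.0 twist -0.17883901429939897  final-frame [0.  3.  4.6] tilt [-0.0604 -0.0108 -0.9981]
```

>>> {"method": "apply_moves", "body": {
  "rows": "0 0.7 0.4 0 1;0 0.8 0.8 0 1;-0.1 0.6 0.8 0 1;0 0.3 0.6 0 1;0 0 0.4 0 1;0 0 0 0 1;0 0 0 0 1;0 0 0 0 1"
}}

```text
t: 39.68
tcp_pos: [0.4858, 0.2012, 0.1999]
orientation: [0.077, 0.997, -0.007, -0.029]
force: [0.4, 0.3, -1.2]
width: 0.246
```

```bash
python3 -c "
from h import *
gv(.4806,.2,.087,np.array([-.0015,.0003,.1115]))"
```

```text
mouth [0.4807 0.2001 0.0885]
t 39.68 p [0.4858 0.2012 0.1999] yaw 81.15 w 0.246 F [ 0.4  0.3 -1.2] M [-0.01 -0.06  0.05]
tool delta [ 0.  -0.1  1.5] n 1.0 twist -0.14914809687682862  final-frame [ 0.1 -0.1  1.5] tilt [-0.0597 -0.0103 -0.9982]
```

>>> {"method": "apply_moves", "body": {
  "rows": "0 0 0.8 0 1;-0.1 0 0.9 0 1;0 0 0.9 0 1;-0.1 0 0.9 0 1;0 0 0.9 0 1;-0.1 0 0.9 0 1;0 0 0.9 0 1;-0.1 0 0.9 0 1"
}}

```text
t: 40.35
tcp_pos: [0.4859, 0.201, 0.1923]
orientation: [0.077, 0.997, -0.007, -0.029]
force: [0.0, 0.4, -1.2]
width: 0.242
```

```bash
python3 -c "
from h import *
gv(.4806,.2,.077,np.array([-.0015,.0003,.1115]))"
```

```text
mouth [0.4808 0.1999 0.0809]
t 40.35 p [0.4859 0.201  0.1923] yaw 81.14 w 0.242 F [ 0.   0.4 -1.2] M [-0.04 -0.07 -0.01]
tool delta [0.  0.2 3.9] n 1.0 twist -0.15949149558106512  final-frame [0.2 0.1 3.9] tilt [-0.0594 -0.0101 -0.9982]
```

Past the rim without force; carry on.

>>> {"method": "apply_moves", "body": {
  "rows": "0 0 1 0 1;-0.1 0 1.3 0 1;0 0 1.3 0 1;-0.1 0 1.3 0 1;0 0 1.3 0 1;-0.1 0 1.3 0 1;0 0 1.3 0 1;-0.1 0 1.3 0 1"
}}

```text
t: 41.02
tcp_pos: [0.4857, 0.2008, 0.1811]
orientation: [0.077, 0.997, -0.007, -0.029]
force: [-0.3, -0.2, -0.4]
width: 0.241
```

```bash
python3 -c "
from h import *
gv(.4806,.2,.059,np.array([-.0015,.0003,.1115]))"
```

```text
mouth [0.4806 0.1997 0.0697]
t 41.02 p [0.4857 0.2008 0.1811] yaw 81.14 w 0.241 F [-0.3 -0.2 -0.4] M [ 0.01 -0.07  0.01]
tool delta [-0.6  0.5 10.7] n 1.0 twist -0.15539642915834406  final-frame [ 0.   0.3 10.7] tilt [-0.0594 -0.0101 -0.9982]
```

Feel the play here too (one push each way).

>>> {"method": "apply_moves", "body": {
  "rows": "0 0.8 0 0 1;0 0.8 0 0 1;0 0.8 0 0 1;0 0.8 0 0 1;0 0.8 0 0 1;0 0.8 0 0 1;0 0.8 0 0 1;0 0.8 0 0 1"
}}

```text
t: 41.68
tcp_pos: [0.4861, 0.2027, 0.1804]
orientation: [0.079, 0.996, -0.012, -0.031]
force: [-0.4, -2.9, -0.1]
width: 0.244
```

```bash
python3 -c "
from h import *
gv(.4806,.2,.059,np.array([-.0015,.0003,.1115]))"
```

```text
mouth [0.4806 0.2008 0.069 ]
t 41.68 p [0.4861 0.2027 0.1804] yaw 81.00 w 0.244 F [-0.4 -2.9 -0.1] M [-0.75  0.19  0.06]
tool delta [-0.7 -0.5 10. ] n 1.0 twist -0.29870176758998923  final-frame [-0.1 -0.7 10. ] tilt [-0.0632 -0.0181 -0.9978]
```

>>> {"method": "apply_moves", "body": {
  "rows": "0 -0.8 0 0 1;0 -0.8 0 0 1;0 -1 0 0 1;0 -1 0 0 1;0 -1 0 0 1;0 -1 0 0 1;0 -1 0 0 1;0 -1 0 0 1"
}}

```text
t: 42.35
tcp_pos: [0.4855, 0.2002, 0.181]
orientation: [0.077, 0.997, -0.007, -0.029]
force: [0.1, 1.0, -1.8]
width: 0.242
```

```bash
python3 -c "
from h import *
gv(.4806,.2,.059,np.array([-.0015,.0003,.1115]))"
```

```text
mouth [0.4804 0.1992 0.0696]
t 42.35 p [0.4855 0.2002 0.181 ] yaw 81.16 w 0.242 F [ 0.1  1.  -1.8] M [ 0.52 -0.23 -0.02]
tool delta [-0.7  1.  10.5] n 1.0 twist -0.13584562897533203  final-frame [-0.1  0.8 10.6] tilt [-0.0593 -0.0093 -0.9982]
```

Play is 1.6 mm, so it is snug. Go home.

>>> {"method": "apply_moves", "body": {
  "rows": "0 0.6 0.8 0 1;0 0.3 1.2 0 1;-0.1 0 1.3 0 1;0 0 1.3 0 1;-0.1 0 1.3 0 1;0 0 1.3 0 1;-0.1 0 1.2 0 1;0 0 1 0 1"
}}

```text
t: 43.02
tcp_pos: [0.4854, 0.2004, 0.1707]
orientation: [0.077, 0.997, -0.007, -0.029]
force: [0.2, 0.1, -0.8]
width: 0.247
```

```bash
python3 -c "
from h import *
gv(.4806,.2,.059,np.array([-.0015,.0003,.1115]))"
```

```text
mouth [0.4804 0.1993 0.0593]
t 43.02 p [0.4854 0.2004 0.1707] yaw 81.15 w 0.247 F [ 0.2  0.1 -0.8] M [ 0.03 -0.07 -0.  ]
tool delta [-0.2  0.7  0.3] n 1.0 twist -0.14991060951594193  final-frame [-0.1  0.7  0.3] tilt [-0.0592 -0.0101 -0.9982]
```

>>> {"method": "apply_moves", "body": {
  "rows": "0 0 0.8 0 1;0 0 0.8 0 1;0 0 0.7 0 1;0 0 0.5 0 1;0 0 0.5 0 1;0 0 0.5 0 1;0 0 0.5 0 1;0 0 0.4 0 1"
}}

```text
t: 43.68
tcp_pos: [0.4854, 0.2002, 0.1701]
orientation: [0.077, 0.997, -0.006, -0.029]
force: [-1.7, -0.1, 5.5]
width: 0.247
```

```bash
python3 -c "
from h import *
gv(.4806,.2,.059,np.array([-.0015,.0003,.1115]))"
```

```text
mouth [0.4804 0.1994 0.0587]
t 43.68 p [0.4854 0.2002 0.1701] yaw 81.14 w 0.247 F [-1.7 -0.1  5.5] M [-0.2   0.42  0.05]
tool delta [-0.1  0.7 -0.3] n 1.0 twist -0.15895498279687104  final-frame [-0.2  0.7 -0.3] tilt [-0.0588 -0.008  -0.9982]
```

>>> {"method": "apply_moves", "body": {
  "rows": "0 0 0 0 0.5;0 0 0 0 0;0 0 0 0 0;0 0 0 0 0;0 0 0 0 0;0 0 -3 0 0;0 0 -8 0 0;0 0 -12 0 0"
}}

```text
t: 44.35
tcp_pos: [0.4857, 0.2001, 0.1902]
orientation: [0.078, 0.996, -0.008, -0.031]
force: [-0.4, -0.4, -0.1]
width: 0.5
```

>>> {"method": "apply_moves", "body": {
  "rows": "0 0 -15 0 0;0 0 -18 0 0;0 0 -18 0 0;0 0 -15 0 0;0 0 -10 0 0;5 0 -5 0 0;10 0 -3 0 0;12 0 0 0 0"
}}

```text
t: 45.02
tcp_pos: [0.4665, 0.2044, 0.286]
orientation: [0.08, 0.996, -0.007, -0.026]
force: [0.1, 0.0, -0.2]
width: 0.504
```

>>> {"method": "apply_moves", "body": {
  "rows": "14 -14 0 0 0;16 -20 0 0 0;16 -24 0 0 0;10 -24 0 0 0;6 -20 0 0 0;3 -14 0 0 0;0 -8 0 0 0;0 -3 0 0 0"
}}

```text
t: 45.68
tcp_pos: [0.3638, 0.0895, 0.286]
orientation: [0.071, 0.997, -0.007, -0.034]
force: [0.1, 0.1, -0.7]
width: 0.499
```

Run:
```python
from h import *
go(.4806,.2,.25)
for n in("scene","top"):
    im,d,m=grab(n);P=pts(m,d);H=P[...,2]
    cv2.imwrite(f"pics/{n}9.png",im[:,:,::-1])
    for c in((.4806,.2),(.5749,.1858),(.669,.1713)):
        near=np.hypot(P[...,0]-c[0],P[...,1]-c[1])<.04
        for lo,hi in((.084,.096),(.12,.135)):
            q=P[near&(H>lo)&(H<hi)]
            if len(q): print(n,c,len(q),np.median(q[:,2]).round(4),((q.max(0)+q.min(0))/2)[:2].round(4),np.ptp(q,axis=0).round(3))
```

```text
t 45.68 p [0.3638 0.0895 0.286 ] yaw 81.92 w 0.499 F [ 0.1  0.1 -0.7] M [ 0.05 -0.09  0.  ]
tool delta [-102.2  126.5   26.9] n 4.0 twist 0.6176926124226156  final-frame [-98.8 126.9  36. ] tilt [-0.0687 -0.0084 -0.9976]
scene (0.4806, 0.2) 207 0.0906 [0.4813 0.2004] [0.062 0.057 0.012]
scene (0.4806, 0.2) 51 0.1275 [0.4813 0.1999] [0.023 0.021 0.012]
scene (0.5749, 0.1858) 236 0.0904 [0.5741 0.1865] [0.058 0.058 0.012]
scene (0.5749, 0.1858) 59 0.1279 [0.575  0.1853] [0.021 0.022 0.012]
scene (0.669, 0.1713) 269 0.0907 [0.67   0.1722] [0.059 0.057 0.011]
scene (0.669, 0.1713) 62 0.1277 [0.6711 0.1713] [0.022 0.021 0.013]
top (0.4806, 0.2) 47 0.0893 [0.5004 0.2066] [0.016 0.04  0.008]
top (0.4806, 0.2) 1 0.1259 [0.4907 0.2051] [0. 0. 0.]
top (0.5749, 0.1858) 271 0.0904 [0.5739 0.186 ] [0.057 0.058 0.011]
top (0.5749, 0.1858) 56 0.1279 [0.5736 0.1856] [0.021 0.022 0.012]
top (0.669, 0.1713) 253 0.0906 [0.669  0.1724] [0.057 0.058 0.01 ]
top (0.669, 0.1713) 51 0.1283 [0.6694 0.1708] [0.021 0.02  0.009]
```

View pics/scene9.png

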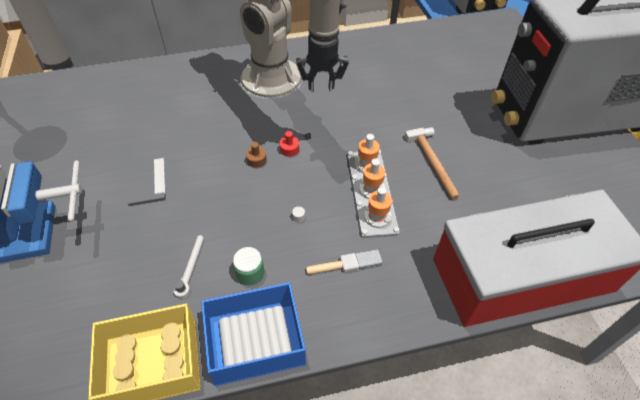

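View pics/top9.png

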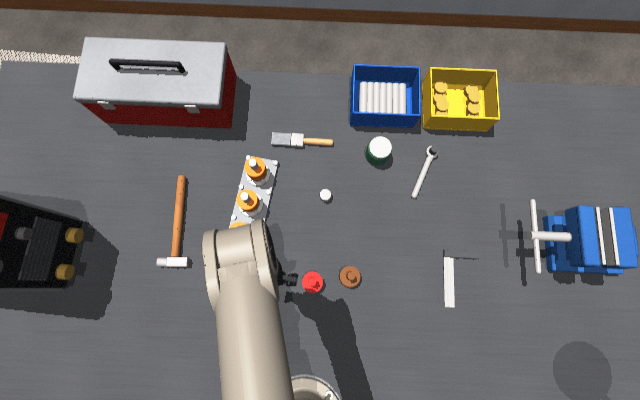

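All three caps stand level in a row: scene pixels (369,148), (374,175) and (380,205), tops at about 90.5 mm against the expected 90 mm. The bystanders are where they were. Let the arm settle and hand in.

>>> {"method": "apply_moves", "body": {
  "rows": "0 0 -2 0 0;0 0 0 0 0;0 0 0 0 0;0 0 0 0 0;0 0 0 0 0;0 0 0 0 0;0 0 0 0 0;0 0 0 0 0"
}}

```text
t: 46.45
tcp_pos: [0.3663, 0.095, 0.2877]
orientation: [0.067, 0.997, -0.007, -0.033]
force: [-0.1, -0.9, 1.0]
width: 0.501
```

```bash
python3 -c "
from h import *
go(.36,.09,.28);print(ctrl.job_done())"
```

```text
t 46.45 p [0.3663 0.095  0.2877] yaw 82.31 w 0.501 F [-0.1 -0.9  1. ] M [ 0.01 -0.08  0.04]
tool delta [ 5.  -5.6  8.1] n 1.0 twist 1.005866230174405  final-frame [ 5.5 -5.9  7.7] tilt [-0.0678 -0.0098 -0.9977]
the job is handed in; nothing more can be done
None
```

All three orange caps are on their stubs, fully home and upright, and the job was handed in at 46.5 s.

- **First cap:** I tried it on the small stub, where it rattled with about 9.5 mm of play, so it went to the large stub. It slid on there without force. I did not feel its play again on the large stub; the 9.5 mm on the small one matches only the large cap.
- **Second cap:** it slid onto the medium stub with about 1.3 mm of play, so it stayed there.
- **Third cap:** it slid onto the small stub with about 1.6 mm of play, so it stayed there.

**Last checks:** in the final pictures the cap tops stand at 90.4 to 90.7 mm (90 mm expected) and the stem tops at about 128 mm. The top camera's view of the small stub was blocked by the arm, so that cap was checked from the scene camera only. The bystanders and the red and brown look-alikes looked unmoved.

**What went less well:**
- The tool picked up a tilt of up to about 4° during transfers.
- While carrying the second cap I touched the seated large cap's stem with about 5 N. It stayed home.
- The largest force I read while fitting or seating the caps was about 9 N; forces were read only at the end of each move call.

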